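Three tea tins in the pantry bin

ROBOT

A 6-joint arm with a two-finger parallel gripper is mounted at the origin on a cart in front of the work surface, level with it; the furniture and walls round the work are solid. World frame = base frame: x ahead of the robot, y to its left, z up, the work surface at z = 0. Lengths are in m, angles in rad, forces in N, time in s.
With the tool pointing down it reaches from about 0.35 to 0.95 m from the base axis. Payload 17.4 kg.
Tool frame: the origin (TCP) lies midway between the tips of the shut fingers; the grasp point (between the pads) lies 19 mm behind it; z points along the fingers, y is the direction in which the jaws open and shut (so a half turn about z gives the same grasp; the last joint's range is limited). The gripper opens to 93 mm and grips with 3 to 60 N. Pads are 15 mm wide; open, the fingers measure 128 mm over their backs; the gripper's body (75 mm by 188 mm) begins 65 mm behind the grasp point.
Start: joints at [-1.289, 0.116, 1.442, -0, 1.584, -0.038], TCP at [0.212, -0.641, 0.219] pointing down, gripper open.
Joint ranges: [-2.83, 2.83], [-0.83, 2.19], [0.07, 2.5], [-1.14, 4.28], [0.01, 3], [-2.97, 2.97]. Speed limits (rad/s): [1.89, 1.89, 2.22, 3.14, 3.14, 3.14].

INTERFACE

Orientations are given as [roll, pitch, yaw] about the fixed x, y, z axes, in that order (R = Rz(yaw) Ry(pitch) Rx(roll)).
In Python, from plant import ctrl gives the robot as it stands.
- The arm moves only by the tool arm_command, never from a script. Its argument "motion" is a list of rows, each a list of 7 numbers: the shift along the tool's x, y, z in m, then the turn, a rotation vector about the tool's x, y, z in rad, then the closure, from -1 (fully open) to 1 (shut). A call has 1 to 8 rows; each row is the pose to reach, as a shift and turn from the pose commanded when the call began, along the tool's axes at that moment; what a row does not reach only later rows make up. A row lasts 1/8 s, in which the tool goes at most 62.5 mm and 10.7 degrees, less where a joint would pass 70% of its speed; a pose out of reach is approached as far as the arm can. A call with a gripper value outside its range is refused whole. The fingers move at their own pace and stop on an object; "force" is the grip in N (left out, the last holds). Time passes only in rows, so rows that repeat a pose let the fingers close. It gives the time, the measured TCP pose, the force and the opening at its end, in the units of the state.
- ctrl.sense(): the state, without advancing time (a new reading comes with each control period).
- ctrl.grab_frame(name): name is "scene" or "top" or "wrist"; returns the picture (384x512x3 uint8, red, green, blue); there is no depth.
- ctrl.camera_info(name): a dict with "mtx" (3x3 intrinsics, pixels), "world_from_camera" (4x4, takes a point from camera to world coordinates); the wrist camera has in their place "tool_from_camera" (4x4, takes a point from camera to tool coordinates, whose origin is the TCP and whose axes are the flange's). Camera axes: x right, y up, looking along -z (the intrinsics and any distortion apply to the point x, -y, -z); pixel columns grow to the right and rows downward; lengths in m; the calibration is good to about 2 mm. The wrist camera is an equidistant fisheye: a pixel r from the principal point sees the ray r / f radians off the axis. A picture is of the moment at which its call begins: read the wrist's pose just before it. camera_info takes no time and is no camera call.
- ctrl.hand_in(): hands the job in, once; it reports no verdict.
The state is a dict: "clock": time; "joints": joint angles; "joint_velocities": joint speeds; "joint_efforts": joint torques, N m; "tool_pos": TCP position; "eef_rot": TCP orientation; "ft_force": force on the tool from outside, world axes, zero at the start; "moment": the same for the moment, N m; "gripper_width": opening from 0.0 (shut) to 1.0 (fully open).
Only numpy, scipy, OpenCV 4.12 (cv2) and the standard library are available. Lean on these libraries where they do the work, as an engineer would, in place of code of your own. Each camera call takes 0.05 s, during which the arm holds its last target.

TASK

Three tea tins belong in the white bin: one is in it already, so add exactly two more, each standing upright with its lid up, and leave the remaining tin out on the worktop. Set them down rather than dropping them, then slide the grey divider up until the three stand in a tight row against the end wall where the first one is, and don't knock the mug.

Things in the scene. Friction and masses are not known exactly. Their poses are not given: they have to be found in the camera images.
- tin_a: The tin already standing in the bin, lid up, at the end wall: tea tin, 40 (its x) x 56 (its y) x 100 (its z) mm, 160 g, dark green with a brass lid (the top 24 mm) and a cream label on both broad faces. Origin: centre of its bottom face; z points from the bottom to the lid. 
- tin_b: Tin standing on the worktop, lid up: tea tin, 40 (its x) x 56 (its y) x 100 (its z) mm, 160 g, dark green with a brass lid (the top 24 mm) and a cream label on both broad faces. Origin: centre of its bottom face; z points from the bottom to the lid. 
- tin_c: Tin lying on a broad face on the worktop (so 56 mm wide, 40 mm high): tea tin, 40 (its x) x 56 (its y) x 100 (its z) mm, 160 g, dark green with a brass lid (the top 24 mm) and a cream label on both broad faces. Origin: centre of its bottom face; z points from the bottom to the lid. 
- tin_d: Another tin lying on a broad face on the worktop: tea tin, 40 (its x) x 56 (its y) x 100 (its z) mm, 160 g, dark green with a brass lid (the top 24 mm) and a cream label on both broad faces. Origin: centre of its bottom face; z points from the bottom to the lid. 
- tin_b_mid (a point): Middle of tin_b (axes as its body).
- tin_c_mid (a point): Middle of tin_c (axes as its body).
- tin_d_mid (a point): Middle of tin_d (axes as its body).
- bin: White oblong storage bin, fixed, 260 (its x) x 76 (its y) x 85 mm high; inside 250 x 66 mm, floor 5 mm, walls 5 mm thick. Origin: centre of its underside; +x points to the 85 mm end wall against which the row stands (inner face at x = +125 mm); the lip at the other end, nearer the robot, is only 40 mm high. Tins stand in it with their 40 mm side along the bin and their lids 20 mm above the rims.
- divider (a joint): The grey sliding divider across the bin, m; 0 = all the way back (its pushing face 235 mm from the end wall), grows as it slides to the end wall: the face is 235 mm minus this value from the end wall. It stays where it is left; sliding it takes about 2 N.
- divider_tab (a point): Top centre of the divider's pull tab, 124 mm above the worktop: the tab is 12 mm thick along the bin, 36 mm wide, and stands 32 mm above a flat saddle that rides on the bin's rims (saddle top 92 mm above the worktop). The tab's centre is 40 mm behind the pushing face.
- mug: White mug with a small leaf pattern, 92 x 123 x 95 mm, empty, upright. Origin: centre of its underside.
Things that resemble listed ones, but are neither listed nor needed, are in the scene too. What is shaped like the tin_b but purple or red is not meant.

How it is judged:
By the outcome, as a careful person would: the job done as asked, in the order asked, and still so for the second after the job is handed in, with the robot touching nothing.
It also fails if it takes over 72 s, if anything falls off the work surface, if the arm or the gripper's body presses on something with over 40 N, if the wrist force passes 120 N, or if a joint passes its speed limit or range.

## Working session

There is one attempt and no reset: what is moved stays moved. The work goes in short steps, Python scripts to look and compute and a tool call to move; the robot and the scene stay as the last step left them, time stands still between calls to the robot, and variables do not carry over. Pictures are saved under pics/ and viewed, and the job is handed in when it is done.

Besides the shell and the picture viewer there is one more tool, called as name(argument=value, ...), one argument or row to a line, values as JSON. arm_command: Moves the arm, as the interface text tells. Its arguments: {"type":"object","properties":{"motion":{"type":"array"},"force":{"type":"number"}},"required":["motion"]}

```bash
ls; mkdir -p pics; python3 - <<'E'
from plant import ctrl
import cv2,numpy as np
np.set_printoptions(precision=4,suppress=True)
print(ctrl.sense())
for n in ("scene","top","wrist"):
    print(n,ctrl.camera_info(n))
    cv2.imwrite(f"pics/{n}0.png",ctrl.grab_frame(n)[:,:,::-1])
E
```

```text
pics
{'clock': 0.0, 'joints': array([-1.2888,  0.1165,  1.4423, -0.    ,  1.584 , -0.0378]), 'joint_velocities': array([ 0.0003,  0.0008, -0.0009,  0.0005, -0.001 , -0.0004]), 'joint_efforts': array([  0.0001, -72.1267, -62.2605,   0.078 ,   0.0238,  -0.0001]), 'tool_pos': array([ 0.2121, -0.6406,  0.2179]), 'eef_rot': array([-3.1405, -0.    ,  0.3198]), 'ft_force': array([-0.5582, -0.2952, -0.4909]), 'moment': array([ 0.0257, -0.0281,  0.0473]), 'gripper_width': 0.998466016776346}
scene {'mtx': array([[352.9428,   0.    , 252.6274],
       [  0.    , 352.9428, 187.0401],
       [  0.    ,   0.    ,   1.    ]]), 'world_from_camera': array([[ 0.5773, -0.6929,  0.432 ,  0.8955],
       [ 0.8164,  0.4986, -0.2913, -0.1592],
       [-0.0135,  0.5209,  0.8535,  1.0537],
       [ 0.    ,  0.    ,  0.    ,  1.    ]])}
top {'mtx': array([[424.0218,   0.    , 251.5582],
       [  0.    , 424.0218, 192.3086],
       [  0.    ,   0.    ,   1.    ]]), 'world_from_camera': array([[ 0.0034,  0.9924, -0.1228,  0.2531],
       [-0.9999,  0.0049,  0.0117,  0.1811],
       [ 0.0122,  0.1227,  0.9924,  1.4902],
       [ 0.    ,  0.    ,  0.    ,  1.    ]])}
wrist {'mtx': array([[297.3186,   0.    , 252.3644],
       [  0.    , 297.3186, 189.8232],
       [  0.    ,   0.    ,   1.    ]]), 'tool_from_camera': array([[-0.    ,  0.9545,  0.2981,  0.0837],
       [ 1.    ,  0.0002, -0.0007, -0.0003],
       [-0.0008,  0.2981, -0.9545, -0.1659],
       [ 0.    ,  0.    ,  0.    ,  1.    ]])}
```

View pics/scene0.png

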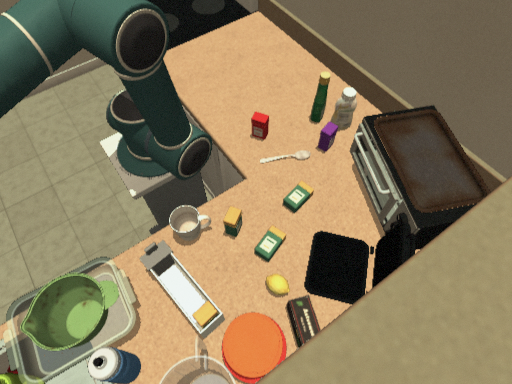

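View pics/top0.png

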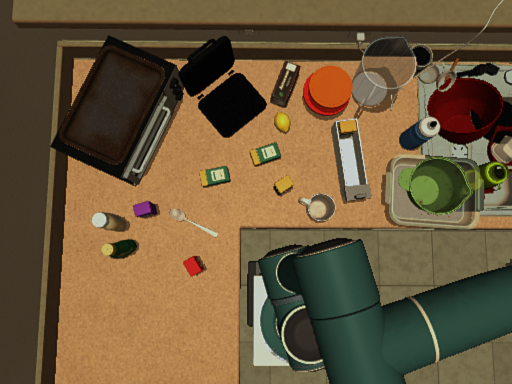

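View pics/wrist0.png

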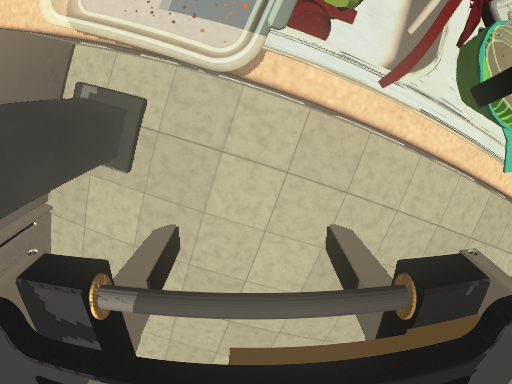

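The views show the bin at top-view px (340..358, 122..200), with tin_a at its far end. Tin_b stands at (284,186), the lying tins are at (265,154) and (215,176) with their lids to the left, and the mug is at (318,207). Next I'll zoom in and measure.

```bash
cat > h.py <<'E'
import numpy as np,cv2
np.set_printoptions(precision=4,suppress=True)
from scipy.spatial.transform import Rotation as R
def ray(info,px,T=None):
    K=info["mtx"];T=info["world_from_camera"] if T is None else T
    d=np.array([(px[0]-K[0,2])/K[0,0],-(px[1]-K[1,2])/K[1,1],-1.])
    return T[:3,3],T[:3,:3]@d
def onz(info,px,z):
    o,d=ray(info,px); return o+d*(z-o[2])/d[2]
def proj(info,P):
    T=info["world_from_camera"];K=info["mtx"];p=T[:3,:3].T@(np.array(P)-T[:3,3])
    return np.array([K[0,2]+K[0,0]*p[0]/-p[2],K[1,2]-K[1,1]*p[1]/-p[2]])
E
python3 - <<'E'
from h import *
a=cv2.imread("pics/top0.png");b=cv2.imread("pics/scene0.png")
cv2.imwrite("pics/top0z.png",cv2.resize(a[110:220,190:380],None,fx=4,fy=4,interpolation=cv2.INTER_CUBIC))
cv2.imwrite("pics/scene0z.png",cv2.resize(b[170:340,130:320],None,fx=3.5,fy=3.5,interpolation=cv2.INTER_CUBIC))
from plant import ctrl
for n,im in(("top",a),("scene",b)):
    I=ctrl.camera_info(n)
    hsv=cv2.cvtColor(im,cv2.COLOR_BGR2HSV)
    for nm,lo,hi in(("brass",(20,110,110),(32,255,255)),("green",(60,80,30),(95,255,200))):
        m=cv2.inRange(hsv,lo,hi)
        m=cv2.morphologyEx(m,cv2.MORPH_CLOSE,np.ones((3,3)))if nm=="green" else m
        cs,_=cv2.findContours(m,cv2.RETR_EXTERNAL,cv2.CHAIN_APPROX_NONE)
        for c in cs:
            if 40<cv2.contourArea(c)<900:
                r=cv2.minAreaRect(c); print(n,nm,np.round(r[0],1),np.round(r[1],1),round(r[2],1),onz(I,r[0],.1 if nm=="brass" else .04))
E
```

```text
top brass [107. 249.] [11.3 11.3] 45.0 [0.2379 0.6319 0.1   ]
top brass [283.8 183.3] [10.3 15. ] 56.3 [0.4558 0.0577 0.1   ]
top brass [203.3 177.3] [14.1  5.5] 78.7 [0.4743 0.3248 0.1   ]
top brass [255.1 156.1] [14.2  5.7] 71.6 [0.5468 0.1534 0.1   ]
top brass [ 44.9 265.6] [  5.  235.5] 3.7 [0.1844 0.8285 0.1   ]
top brass [348.1 125.2] [10.3 15. ] 82.9 [ 0.6553 -0.1608  0.1   ]
top brass [282.  121.5] [19. 14.] 90.0 [0.6665 0.0627 0.1   ]
top brass [55.8 94.5] [ 4.3 95.4] 3.7 [0.755  0.8278 0.1   ]
top brass [444.5  47. ] [ 2. 31.] 90.0 [ 0.9365 -0.5033  0.1   ]
top brass [486.  47.] [ 4. 50.] 90.0 [ 0.9379 -0.6483  0.1   ]
top brass [294.5  44.8] [125.   4.] 0.7 [0.9396 0.018  0.1   ]
top brass [165.   43.6] [74.   3.7] 0.9 [0.9396 0.4646 0.1   ]
top brass [80. 43.] [ 4. 44.] 90.0 [0.9392 0.756  0.1   ]
top brass [500.   11.5] [23. 22.] 90.0 [ 1.0697 -0.7064  0.1   ]
top green [217.5 175.2] [14.7 21. ] 78.7 [0.4916 0.2819 0.04  ]
top green [268.5 152.4] [14.2 20.2] 71.6 [0.5733 0.1055 0.04  ]
scene brass [204.  312.5] [13.4 20.5] 45.0 [ 0.6516 -0.1577  0.1   ]
scene brass [277.3 284.1] [22.8 19.2] 63.4 [0.7034 0.0428 0.1   ]
scene brass [276.6 232. ] [16.6  6. ] 32.7 [0.5802 0.1343 0.1   ]
scene brass [231.7 214.7] [11.2 15. ] 24.0 [0.456  0.0582 0.1   ]
scene brass [304.9 186.4] [15.8  5.3] 33.7 [0.5075 0.3018 0.1   ]
scene green [267.9 245.8] [17.6 25.8] 36.9 [0.5813 0.1033 0.04  ]
scene green [231.  230.5] [12.1  7. ] 15.9 [0.4732 0.0397 0.04  ]
scene green [296. 198.] [16.6 23.5] 41.6 [0.5005 0.2786 0.04  ]
scene green [319.  102.7] [ 9.  36.5] 15.3 [0.2182 0.6223 0.04  ]
scene green [ 5.5 25.5] [17. 11.] 90.0 [-1.0347 -0.2464  0.04  ]
scene green [24.   6.7] [15.4 31.5] 49.8 [-1.1364 -0.1289  0.04  ]
```

View pics/top0z.png

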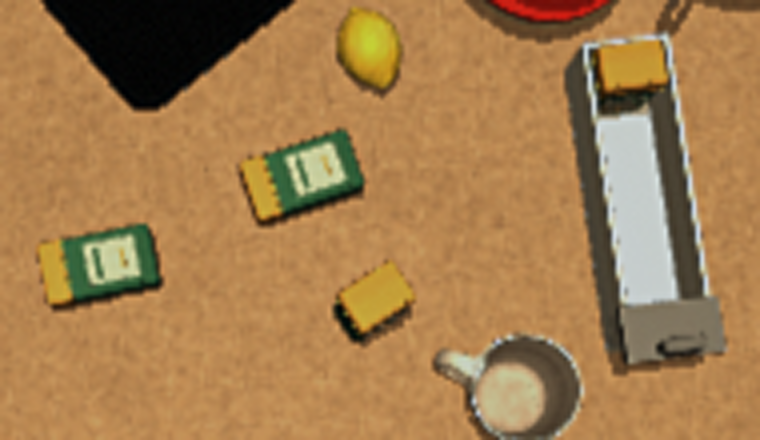

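View pics/scene0z.png

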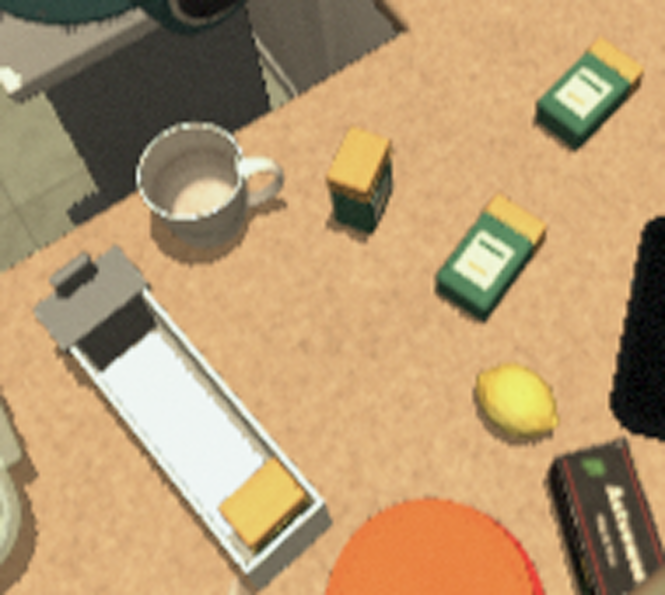

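```bash
python3 - <<'E'
from h import *
from plant import ctrl
I=ctrl.camera_info("top")
def w(u,v,z): return onz(I,(190+(u+.5)/4-.5,110+(v+.5)/4-.5),z)
def rep(nm,pts,z):
    P=np.array([w(*p,z)[:2] for p in pts]);print(nm,P.mean(0));
    for i in range(len(P)):
        d=P[(i+1)%len(P)]-P[i];print("   ",P[i],"len %.3f ang %.1f"%(np.hypot(*d),np.degrees(np.arctan2(d[1],d[0]))))
rep("bin",[(585,45),(670,38),(708,297),(622,305)],.085)
rep("tin_a",[(598,50),(661,41),(668,81),(603,91)],.105)
rep("tin_b",[(338,298),(395,262),(414,298),(358,335)],.1)
rep("near",[(241,158),(346,131),(362,180),(258,212)],.04)
rep("far",[(40,242),(148,225),(157,280),(50,300)],.04)
rep("saddle",[(620,310),(717,297),(723,350),(630,362)],.092)
rep("tab",[(663,340),(700,334),(706,348),(668,355)],.124)
rep("mug",[(472,390),(525,337),(580,390),(525,440)],.095)
S=ctrl.camera_info("scene")
def w2(u,v,z): return onz(S,(130+u/3.5-.4,170+v/3.5-.4),z)
w=w2
rep("S tin_b",[(328,176),(350,129),(391,145),(368,193)],.1)
rep("S near",[(437,262),(494,196),(543,237),(484,305)],.04)
rep("S far",[(538,97),(601,40),(640,74),(576,130)],.04)
rep("S bin far edge",[(325,500),(248,572)],.085)
rep("S tab",[(50,275),(85,250),(93,262),(58,290)],.124)
E
```

```text
bin [ 0.5658 -0.1726]
    [ 0.6745 -0.123 ] len 0.073 ang -84.8
    [ 0.6812 -0.1961] len 0.225 ang -173.4
    [ 0.4574 -0.222 ] len 0.073 ang 95.6
    [ 0.4503 -0.1494] len 0.226 ang 6.7
tin_a [ 0.6508 -0.1584]
    [ 0.6642 -0.1296] len 0.054 ang -81.3
    [ 0.6724 -0.183 ] len 0.035 ang -171.8
    [ 0.6378 -0.188 ] len 0.056 ang 99.3
    [ 0.6288 -0.133 ] len 0.036 ang 5.5
tin_b [0.4528 0.0582]
    [0.4528 0.0899] len 0.056 ang -57.3
    [0.4833 0.0424] len 0.034 ang -152.7
    [0.4531 0.0269] len 0.056 ang 123.7
    [0.422  0.0735] len 0.035 ang 28.1
near [0.5739 0.1172]
    [0.5844 0.1703] len 0.095 ang -74.9
    [0.609  0.0785] len 0.046 ang -162.4
    [0.5654 0.0647] len 0.095 ang 107.7
    [0.5366 0.1554] len 0.050 ang 17.4
far [0.4921 0.293 ]
    [0.5091 0.3441] len 0.095 ang -80.6
    [0.5245 0.2508] len 0.049 ang -170.2
    [0.4763 0.2425] len 0.094 ang 101.0
    [0.4584 0.3345] len 0.052 ang 10.7
saddle [ 0.4287 -0.1895]
    [ 0.445 -0.146] len 0.082 ang -82.1
    [ 0.4564 -0.2275] len 0.045 ang -175.3
    [ 0.4119 -0.2312] len 0.079 ang 97.6
    [ 0.4015 -0.1533] len 0.04
[... 539 characters left out ...]
.4891 0.0473] len 0.038 ang -150.3
S near [0.5712 0.1171]
    [0.5539 0.0725] len 0.081 ang 105.5
    [0.5321 0.151 ] len 0.058 ang 11.2
    [0.5892 0.1623] len 0.082 ang -75.8
    [0.6094 0.0825] len 0.056 ang -169.8
S far [0.4918 0.2936]
    [0.4742 0.2461] len 0.090 ang 99.4
    [0.4595 0.3347] len 0.052 ang 6.4
    [0.5109 0.3404] len 0.088 ang -82.4
    [0.5226 0.2531] len 0.049 ang -171.8
S bin far edge [ 0.6811 -0.1546]
    [ 0.676  -0.1177] len 0.074 ang -82.2
    [ 0.6861 -0.1915] len 0.074 ang 97.8
S tab [ 0.4165 -0.1889]
    [ 0.4109 -0.2052] len 0.033 ang 95.2
    [ 0.4079 -0.1725] len 0.013 ang 2.3
    [ 0.421 -0.172] len 0.034 ang -81.4
    [ 0.4261 -0.2057] len 0.015 ang 178.3
```

arm_command(
  motion=[
    [0,0,-0.06,0,0,0,-1],
    [0.04,-0.03,-0.11,0,0,-0.15,-1],
    [0.478,-0.338,-0.12,0,0,-1.377,-1],
    [0.478,-0.338,-0.12,0,0,-1.377,-1],
    [0.478,-0.338,-0.12,0,0,-1.377,-1],
    [0.478,-0.338,-0.12,0,0,-1.377,-1],
    [0.478,-0.338,-0.12,0,0,-1.377,-1],
    [0.478,-0.338,-0.12,0,0,-1.377,-1],
  ],
)

```text
clock: 1.15
tool_pos: [0.4614, -0.3015, 0.3338]
eef_rot: [3.141, 0.0, 1.601]
ft_force: [-0.2, -0.5, -0.9]
gripper_width: 0.999
```

arm_command(
  motion=[
    [0.127,0.1,0,0,0,-0.09,-1],
    [0.127,0.1,0,0,0,-0.09,-1],
    [0.127,0.1,0,0,0,-0.09,-1],
    [0.127,0.1,0,0,0,-0.09,-1],
    [0.127,0.1,0,0,0,-0.09,-1],
  ],
)

```text
clock: 1.78
tool_pos: [0.5573, -0.1743, 0.3336]
eef_rot: [-3.141, 0.0, 1.685]
ft_force: [0.2, -0.5, 0.2]
gripper_width: 0.997
```

```bash
cat >> h.py <<'E'
def tooltarget(T):  # 4x4 from state
    M=np.eye(4);M[:3,:3]=R.from_euler("xyz",T["eef_rot"]).as_matrix();M[:3,3]=T["tool_pos"];return M
def down(yaw_deg,tilt_deg=0):  # tool down, x axis at yaw, then turned by tilt about tool y
    return R.from_euler("xyz",[np.pi,0,np.radians(yaw_deg)])*R.from_rotvec([0,np.radians(tilt_deg),0])
def rel(st,p,rot):
    M=tooltarget(st);d=M[:3,:3].T@(np.array(p)-M[:3,3]);r=(R.from_matrix(M[:3,:3]).inv()*rot).as_rotvec()
    print("shift",d.round(4),"rot",r.round(3),"deg",np.degrees(np.linalg.norm(r)).round(1))
def wray(info,px,M):
    K=info["mtx"];x=px[0]-K[0,2];y=px[1]-K[1,2];r=np.hypot(x,y);th=r/K[0,0]
    d=np.array([np.sin(th)*x/r,-np.sin(th)*y/r,-np.cos(th)])
    T=M@info["tool_from_camera"];return T[:3,3],T[:3,:3]@d
def wonz(info,px,M,z):
    o,d=wray(info,px,M);return o+d*(z-o[2])/d[2]
E
python3 - <<'E'
from h import *
from plant import ctrl
import json
s=ctrl.sense();im=ctrl.grab_frame("wrist")[:,:,::-1]
M=tooltarget(s);np.save("M1.npy",M);print(M)
cv2.imwrite("pics/w1.png",im);cv2.imwrite("pics/w1z.png",cv2.resize(im,None,fx=1.56,fy=1.56,interpolation=cv2.INTER_CUBIC))
E
```

```text
[[-0.1138  0.9935 -0.0004  0.5573]
 [ 0.9935  0.1138 -0.0001 -0.1743]
 [-0.0001 -0.0004 -1.      0.3336]
 [ 0.      0.      0.      1.    ]]
```

View pics/w1z.png

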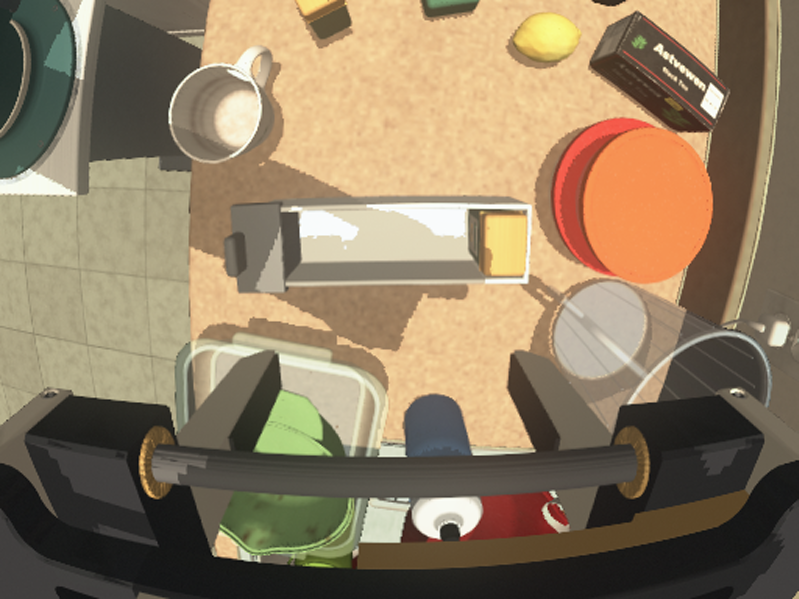

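The wrist view shows the bin from saddle (235..285) to end wall (530), tin_a's lid at (482..525, 212..276), and the tab at (227..240, 233..276), all in zoomed px.

```bash
python3 - <<'E'
from h import *
from plant import ctrl
I=ctrl.camera_info("wrist");M=np.load("M1.npy")
def w(u,v,z): return wonz(I,((u+.5)/1.56-.5,(v+.5)/1.56-.5),M,z)[:2]
for n,p,z in(("far corner L",(530,203),.085),("far corner R",(530,284),.085),("near L",(284,205),.085),("near R",(284,287),.085),
 ("tina",(482,213),.105),("tina",(525,213),.105),("tina",(524,275),.105),("tina",(482,275),.105),("saddle fL",(284,204),.092),("saddle fR",(284,292),.092),("saddle rL",(235,206),.092),("saddle rR",(239,292),.092),("tab",(241,235),.124),("tab",(240,275),.124),("tab back",(227,234),.124),("tab back",(227,276),.124),
 ("divider face bottom",(300,262),.0065),("mugtop",(170,115),.095),("mugtop",(263,110),.095),("handle end",(272,55),.07)): print(n,w(*p,z))
E
```

```text
far corner L [ 0.6765 -0.1165]
far corner R [ 0.6905 -0.1928]
near L [ 0.4534 -0.1448]
near R [ 0.458  -0.2226]
tina [ 0.6288 -0.1302]
tina [ 0.6672 -0.1247]
tina [ 0.6763 -0.1803]
tina [ 0.6375 -0.185 ]
saddle fL [ 0.4549 -0.143 ]
saddle fR [ 0.4597 -0.2252]
saddle rL [ 0.4084 -0.1484]
saddle rR [ 0.4151 -0.2303]
tab [ 0.426  -0.1684]
tab [ 0.4262 -0.2037]
tab back [ 0.4131 -0.1686]
tab back [ 0.414  -0.2059]
divider face bottom [ 0.4577 -0.2167]
mugtop [ 0.337  -0.0661]
mugtop [ 0.4289 -0.06  ]
handle end [ 0.4242 -0.0046]
```

```bash
python3 - <<'E'
from h import *
from plant import ctrl
rel(ctrl.sense(),[.456,.058,.2],down(120.5))
E
```

```text
shift [ 0.2426 -0.0741  0.1337] rot [-0.     0.    -0.419] deg 24.0
```

arm_command(
  motion=[
    [0.242,-0.074,0.134,0,0,-0.42,-1],
    [0.242,-0.074,0.134,0,0,-0.42,-1],
    [0.242,-0.074,0.134,0,0,-0.42,-1],
    [0.242,-0.074,0.134,0,0,-0.42,-1],
    [0.242,-0.074,0.134,0,0,-0.42,-1],
    [0.242,-0.074,0.134,0,0,-0.42,-1],
    [0.242,-0.074,0.134,0,0,-0.42,-1],
  ],
)

```text
clock: 2.7
tool_pos: [0.4568, 0.0571, 0.2005]
eef_rot: [3.141, 0.001, 2.104]
ft_force: [-0.2, -0.4, 0.4]
gripper_width: 1.0
```

```bash
python3 - <<'E'
from h import *
from plant import ctrl
s=ctrl.sense();im=ctrl.grab_frame("wrist")[:,:,::-1]
M=tooltarget(s);np.save("M2.npy",M);print(s["tool_pos"],s["eef_rot"])
cv2.imwrite("pics/w2.png",im);cv2.imwrite("pics/w2z.png",cv2.resize(im,None,fx=1.56,fy=1.56,interpolation=cv2.INTER_CUBIC))
E
```

```text
[0.4568 0.0571 0.2005] [3.1408 0.0007 2.1039]
```

View pics/w2z.png

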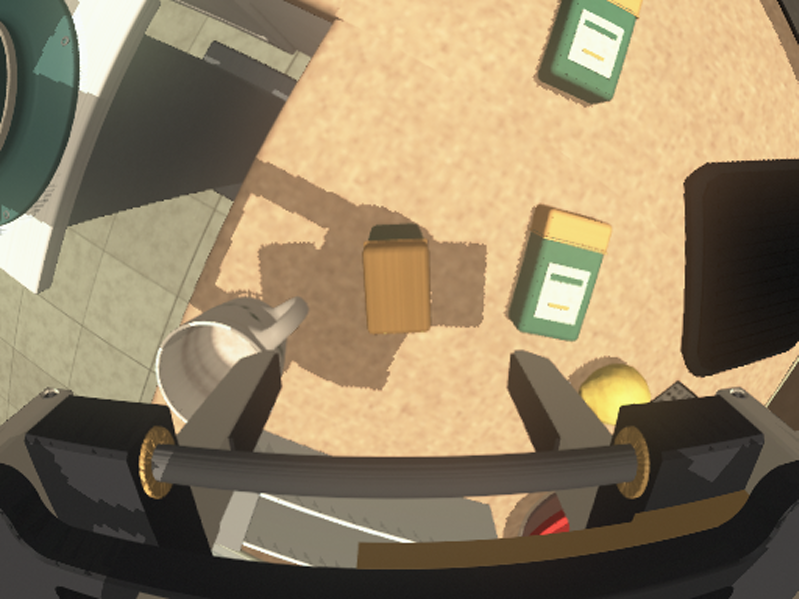

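```bash
python3 - <<'E'
from h import *
from plant import ctrl
I=ctrl.camera_info("wrist");M=np.load("M2.npy")
def w(u,v,z): return wonz(I,((u+.5)/1.56-.5,(v+.5)/1.56-.5),M,z)
def rep(nm,pts,z):
    P=np.array([w(*p,z)[:2] for p in pts]);c=P.mean(0);print(nm,c,"tool",(M[:3,:3].T@(np.r_[c,z]-M[:3,3]))[:2])
    for i in range(len(P)):
        d=P[(i+1)%len(P)]-P[i];print("   ",P[i],"len %.3f ang %.1f"%(np.hypot(*d),np.degrees(np.arctan2(d[1],d[0]))))
rep("b",[(363,242),(428,240),(430,330),(368,332)],.1)
rep("near",[(546,205),(611,222),(580,340),(517,322)],.04)
rep("far",[(577,0),(640,18),(606,102),(548,82)],.04)
for p,z in(((303,303),.07),((285,350),.095),((300,318),.06)):
    q=w(*p,z);print("handle",q,(M[:3,:3].T@(q-M[:3,3]))[:2])
E
```

```text
b [0.4558 0.0634] tool [0.0061 0.0023]
    [0.4245 0.077 ] len 0.038 ang 32.4
    [0.4566 0.0973] len 0.056 ang -57.0
    [0.4873 0.05  ] len 0.038 ang -147.5
    [0.4549 0.0294] len 0.056 ang 122.6
near [0.5697 0.1229] tool [-0.0006  0.1306]
    [0.5265 0.1576] len 0.056 ang 19.9
    [0.5789 0.1766] len 0.098 ang -68.4
    [0.6148 0.0858] len 0.058 ang -165.8
    [0.5587 0.0716] len 0.092 ang 110.5
far [0.4966 0.28  ] tool [0.1719 0.1475]
    [0.4665 0.3059] len 0.054 ang 25.4
    [0.5153 0.329 ] len 0.079 ang -83.0
    [0.525  0.2502] len 0.048 ang -161.4
    [0.4798 0.235 ] len 0.072 ang 100.7
handle [0.4108 0.0138 0.07  ] [-0.0138 -0.0617]
handle [ 0.4153 -0.0115  0.095 ] [-0.0378 -0.0707]
handle [ 0.4139 -0.0013  0.06  ] [-0.0283 -0.0667]
```

arm_command(
  motion=[
    [0.006,0.002,0.02,0,0,-0.03,-0.5],
    [0.006,0.002,0.06,0,0,-0.03,-0.5],
    [0.006,0.002,0.1,0,0,-0.03,-0.5],
    [0.006,0.002,0.125,0,0,-0.03,-0.5],
    [0.006,0.002,0.138,0,0,-0.03,-0.5],
    [0.006,0.002,0.138,0,0,-0.03,-0.5],
    [0.006,0.002,0.138,0,0,-0.03,0.1],
    [0.006,0.002,0.138,0,0,-0.03,1],
  ],
  force=15,
)

```text
clock: 3.75
tool_pos: [0.4556, 0.0642, 0.0627]
eef_rot: [3.14, 0.001, 2.135]
ft_force: [0.4, 0.1, -0.0]
gripper_width: 0.584
```

arm_command(
  motion=[
    [0,0,0,0,0,0,1],
    [0,0,0,0,0,0,1],
    [0,0,0,0,0,0,1],
  ],
  force=15,
)

```text
clock: 4.12
tool_pos: [0.4554, 0.0642, 0.0622]
eef_rot: [3.141, 0.0, 2.135]
ft_force: [-0.2, -0.8, 3.6]
gripper_width: 0.429
```

arm_command(
  motion=[
    [0,0,-0.03,0,0,0,1],
    [0,0,-0.08,0,0,0,1],
    [0,0,-0.14,0,0,0,1],
    [0,0,-0.17,0,0,0,1],
  ],
  force=15,
)

```text
clock: 4.62
tool_pos: [0.4555, 0.0643, 0.2349]
eef_rot: [3.139, 0.001, 2.135]
ft_force: [0.4, -0.0, -2.1]
gripper_width: 0.43
```

```bash
python3 - <<'E'
from h import *
from plant import ctrl
s=ctrl.sense();im=ctrl.grab_frame("wrist")[:,:,::-1]
print(s["clock"],s["tool_pos"],s["eef_rot"],s["gripper_width"],s["ft_force"])
rel(s,[.5818,-.1685,.235],down(97.2))
cv2.imwrite("pics/w3z.png",cv2.resize(im,None,fx=1.56,fy=1.56,interpolation=cv2.INTER_CUBIC))
E
```

```text
4.625 [0.4555 0.0643 0.2349] [3.139  0.0012 2.1349] 0.43019851195092873 [ 0.3804 -0.0082 -2.0524]
shift [-0.2642 -0.0177  0.0001] rot [0.003 0.001 0.438] deg 25.1
```

View pics/w3z.png

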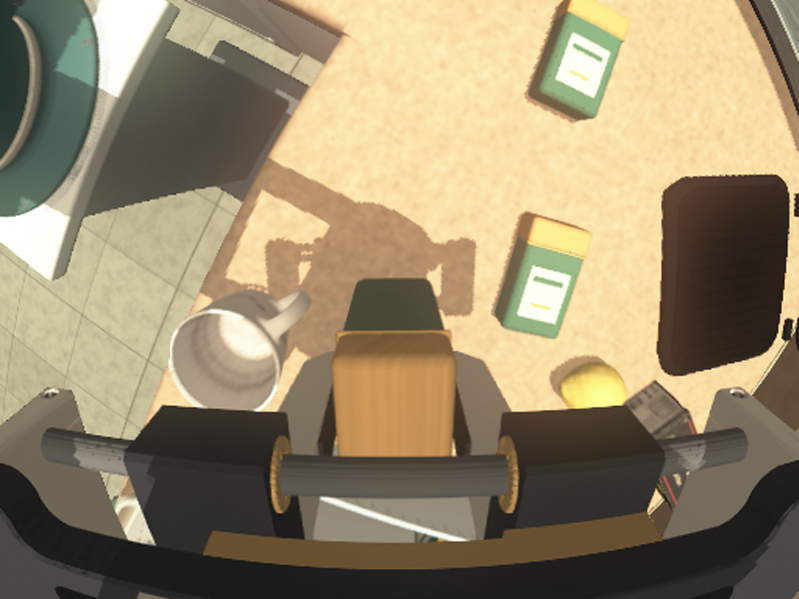

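Tin_b is held square, with its front lid edge at about (393,335). I'll work out its offset along tool x.

```bash
python3 - <<'E'
from h import *
from plant import ctrl
I=ctrl.camera_info("wrist")
for u,v in((345,335),(393,333),(445,333),(393,345)):
    for z in(-.038,):
        print(u,v,wonz(I,(u/1.56,v/1.56),np.eye(4),z))
E
```

```text
345 335 [ 0.0315 -0.0142 -0.038 ]
393 333 [ 0.0322  0.0001 -0.038 ]
445 333 [ 0.0321  0.0156 -0.038 ]
393 345 [ 0.0283  0.0001 -0.038 ]
```

arm_command(
  motion=[
    [-0.266,-0.018,0,0,0,0.438,1],
    [-0.266,-0.018,0,0,0,0.438,1],
    [-0.266,-0.018,0,0,0,0.438,1],
    [-0.266,-0.018,0,0,0,0.438,1],
    [-0.266,-0.018,0,0,0,0.438,1],
    [-0.266,-0.018,0,0,0,0.438,1],
    [-0.266,-0.018,0.02,0,0,0.438,1],
    [-0.266,-0.018,0.04,0,0,0.438,1],
  ],
)

```text
clock: 5.68
tool_pos: [0.5816, -0.169, 0.1901]
eef_rot: [-3.141, -0.0, 1.698]
ft_force: [-0.1, -0.1, -0.7]
gripper_width: 0.427
```

```bash
python3 - <<'E'
from h import *
from plant import ctrl
s=ctrl.sense();im=ctrl.grab_frame("wrist")[:,:,::-1]
M=tooltarget(s);np.save("M4.npy",M)
print(s["clock"],s["tool_pos"],s["eef_rot"],s["gripper_width"],s["ft_force"])
rel(s,[.5818,-.1705,.067],down(97.2))
cv2.imwrite("pics/w4z.png",cv2.resize(im,None,fx=1.56,fy=1.56,interpolation=cv2.INTER_CUBIC))
b=ctrl.grab_frame("scene")[:,:,::-1];cv2.imwrite("pics/s4z.png",cv2.resize(b[140:340,110:310],None,fx=3,fy=3,interpolation=cv2.INTER_CUBIC))
E
```

```text
5.675 [ 0.5816 -0.169   0.1901] [-3.1414 -0.0002  1.6981] 0.4272715470997116 [-0.1405 -0.146  -0.6993]
shift [-0.0016  0.      0.1231] rot [-0.    -0.     0.002] deg 0.1
```

View pics/w4z.png

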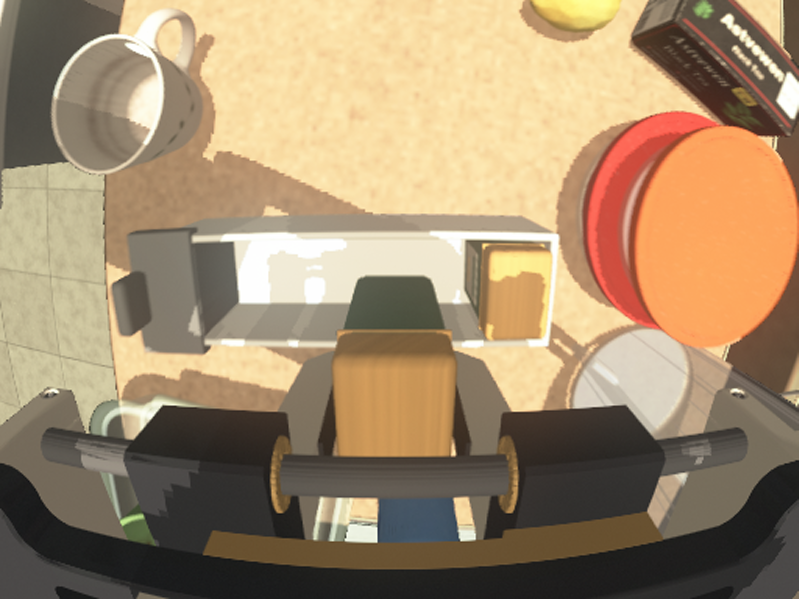

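View pics/s4z.png

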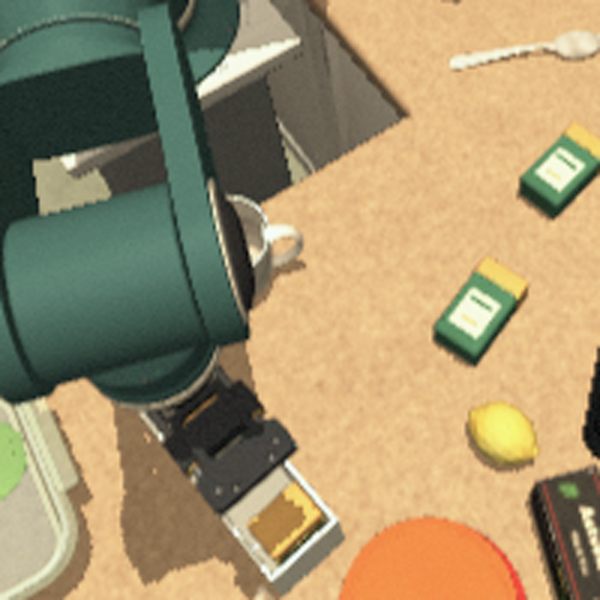

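```bash
python3 - <<'E'
from h import *
from plant import ctrl
I=ctrl.camera_info("wrist");M=np.load("M4.npy")
f=lambda u,v,z:wonz(I,((u+.5)/1.56-.5,(v+.5)/1.56-.5),np.eye(4),z).round(4)
for n,u,v,zw in(("L out",190,232,.085),("L out far",557,233,.085),("L in",300,241,.085),("L in",440,240,.085),("R out",230,346,.085),("R out far",549,346,.085),("R in",240,339,.085),("R in",460,337,.085),
("tina",482,248,.105),("tina",546,248,.105),("tina",545,338,.105),("tina",484,338,.105),("divider front floor",240,305,.007),("saddle front",193,232,.092),("tab",115,278,.124),("tab",150,278,.124)): 
    q=f(u,v,.1901-zw);print(n,q[:2],(M@np.r_[q,1])[:2])
E
```

```text
L out [ 0.0415 -0.1283] [ 0.4491 -0.1441]
L out far [0.0399 0.1006] [ 0.6763 -0.1166]
L in [ 0.0339 -0.0562] [ 0.5215 -0.1425]
L in [0.0341 0.0276] [ 0.6046 -0.1316]
R out [-0.0356 -0.1088] [ 0.4782 -0.2181]
R out far [-0.0354  0.1028] [ 0.6881 -0.191 ]
R in [-0.0304 -0.101 ] [ 0.4853 -0.2119]
R in [-0.0281  0.0422] [ 0.627  -0.1915]
tina [0.0335 0.0493] [ 0.6262 -0.1295]
tina [0.0342 0.0871] [ 0.6637 -0.124 ]
tina [-0.0212  0.092 ] [ 0.6755 -0.1783]
tina [-0.0206  0.0536] [ 0.6374 -0.1826]
divider front floor [-0.0329 -0.1266] [ 0.4602 -0.2176]
saddle front [ 0.0425 -0.1229] [ 0.4543 -0.1424]
tab [ 0.0226 -0.1644] [ 0.4157 -0.1674]
tab [ 0.0222 -0.1391] [ 0.4408 -0.1646]
```

arm_command(
  motion=[
    [0,0,0.04,0,0,0,1],
    [0,0,0.075,0,0,0,1],
    [0,0,0.1,0,0,0,1],
    [0,0,0.115,0,0,0,1],
    [0,0,0.12,0,0,0,1],
    [0,0,0.1225,0,0,0,1],
    [0,0,0.1225,0,0,0,1],
  ],
)

```text
clock: 6.65
tool_pos: [0.5824, -0.1692, 0.0699]
eef_rot: [3.141, -0.001, 1.697]
ft_force: [0.4, 8.6, -2.8]
gripper_width: 0.428
```

```bash
python3 - <<'E'
from h import *
from plant import ctrl
s=ctrl.sense();im=ctrl.grab_frame("wrist")[:,:,::-1]
print(s["clock"],s["tool_pos"],s["eef_rot"],s["gripper_width"],s["ft_force"])
cv2.imwrite("pics/w5z.png",cv2.resize(im,None,fx=1.56,fy=1.56,interpolation=cv2.INTER_CUBIC))
E
```

```text
6.65 [ 0.5824 -0.1692  0.0699] [ 3.1408 -0.0013  1.6974] 0.42751517006402273 [ 0.3793  8.6063 -2.776 ]
```

View pics/w5z.png

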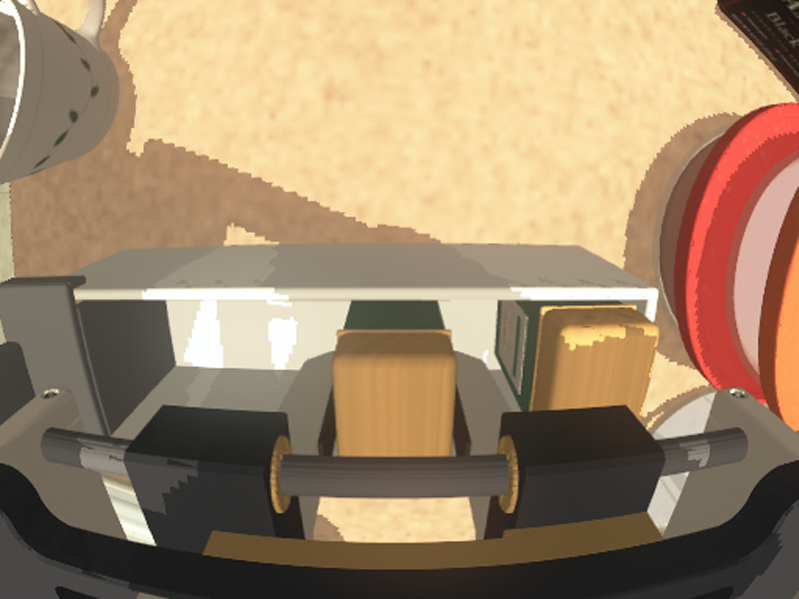

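arm_command(
  motion=[
    [0.002,0,-0.001,0,0,0,1],
    [0.004,0,-0.001,0,0,0,1],
    [0.004,0,0,0,0,0,1],
    [0.004,0,0,0,0,0,1],
  ],
)

```text
clock: 7.2
tool_pos: [0.5816, -0.1663, 0.0693]
eef_rot: [-3.141, 0.0, 1.697]
ft_force: [-0.7, -0.8, -1.7]
gripper_width: 0.431
```

arm_command(
  motion=[
    [0,0,0.001,0,0,0,1],
    [0,0,0.002,0,0,0,1],
    [0,0,0.002,0,0,0,1],
  ],
)

```text
clock: 7.58
tool_pos: [0.5817, -0.1663, 0.0676]
eef_rot: [3.141, 0.0, 1.697]
ft_force: [-1.9, 0.3, 2.3]
gripper_width: 0.428
```

arm_command(
  motion=[
    [0,0,0,0,0,0,0.0],
    [0,0,0,0,0,0,-0.1],
    [0,0,0,0,0,0,-0.1],
    [0,0,-0.03,0,0,0,-0.1],
    [0,0,-0.09,0,0,0,-0.1],
    [0,0,-0.15,0,0,0,-0.1],
    [0,0,-0.2,0,0,0,-0.1],
    [0,0,-0.23,0,0,0,-0.1],
  ],
)

```text
clock: 8.57
tool_pos: [0.5818, -0.1663, 0.3004]
eef_rot: [3.139, 0.001, 1.697]
ft_force: [0.3, -0.4, -0.2]
gripper_width: 0.549
```

```bash
python3 - <<'E'
from h import *
from plant import ctrl
s=ctrl.sense();im=ctrl.grab_frame("wrist")[:,:,::-1]
M=tooltarget(s);np.save("M6.npy",M)
print(s["clock"],s["tool_pos"],s["eef_rot"],s["gripper_width"],s["ft_force"],s["joints"])
cv2.imwrite("pics/w6z.png",cv2.resize(im,None,fx=1.56,fy=1.56,interpolation=cv2.INTER_CUBIC))
E
```

```text
8.575 [ 0.5818 -0.1663  0.3004] [3.139  0.0012 1.6968] 0.5491103602927132 [ 0.2727 -0.442  -0.2266] [-0.3206 -0.0476  1.4784  0.      1.7079 -0.4466]
```

View pics/w6z.png

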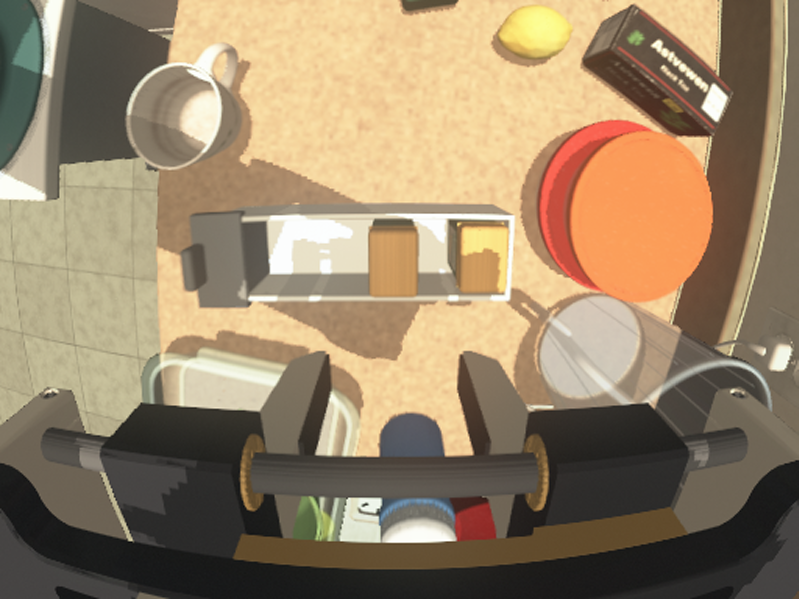

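Tin_b stands in the bin at (393,260), clear of tin_a. Next is the near lying tin, with a tilted grasp.

```bash
python3 - <<'E'
from h import *
from plant import ctrl
s=ctrl.sense()
rel(s,[.55,.187,.2],down(107,-45))
E
```

```text
shift [0.355  0.0119 0.1029] rot [-0.062 -0.78  -0.164] deg 45.8
```

arm_command(
  motion=[
    [0.355,0.012,0.1,-0.06,-0.78,-0.16,-1],
    [0.355,0.012,0.1,-0.06,-0.78,-0.16,-1],
    [0.355,0.012,0.1,-0.06,-0.78,-0.16,-1],
    [0.355,0.012,0.1,-0.06,-0.78,-0.16,-1],
    [0.355,0.012,0.1,-0.06,-0.78,-0.16,-1],
    [0.355,0.012,0.1,-0.06,-0.78,-0.16,-1],
    [0.355,0.012,0.1,-0.06,-0.78,-0.16,-1],
    [0.355,0.012,0.1,-0.06,-0.78,-0.16,-1],
  ],
)

```text
clock: 9.62
tool_pos: [0.5486, 0.1891, 0.196]
eef_rot: [-3.131, 0.782, 1.873]
ft_force: [-0.4, 0.1, -0.3]
gripper_width: 0.998
```

```bash
python3 - <<'E'
from h import *
from plant import ctrl
s=ctrl.sense();im=ctrl.grab_frame("wrist")[:,:,::-1]
M=tooltarget(s);np.save("M7.npy",M)
print(s["clock"],s["tool_pos"],s["eef_rot"],s["gripper_width"],s["joints"])
rel(s,[.55,.187,.2],down(107,-45))
cv2.imwrite("pics/w7z.png",cv2.resize(im,None,fx=1.56,fy=1.56,interpolation=cv2.INTER_CUBIC))
E
```

```text
9.625 [0.5486 0.1891 0.196 ] [-3.1313  0.7818  1.8732] 0.9975054389071615 [ 0.6377  0.0632  1.6788 -0.7295  1.6882  0.3603]
shift [-0.0046  0.0007 -0.0011] rot [-0.006 -0.004  0.004] deg 0.5
```

View pics/w7z.png

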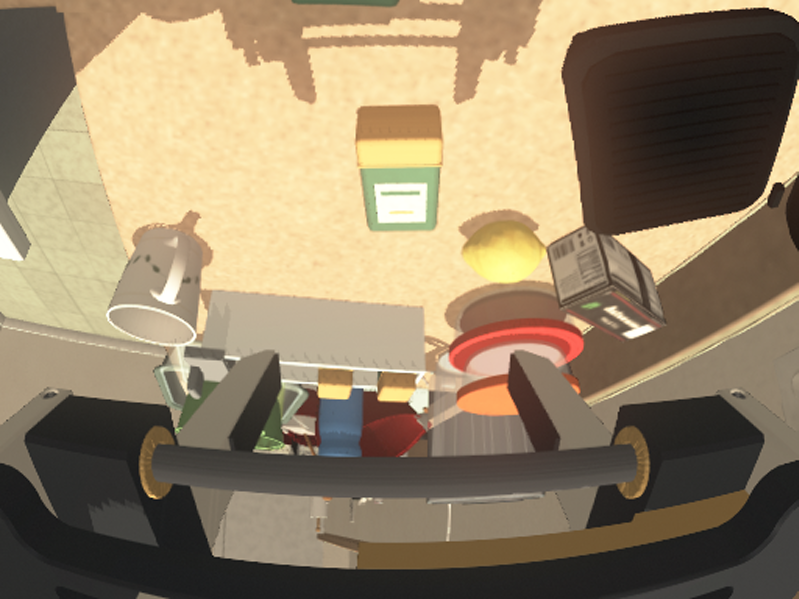

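```bash
python3 - <<'E'
from h import *
from plant import ctrl
I=ctrl.camera_info("wrist");M=np.load("M7.npy")
w=lambda u,v,z:wonz(I,((u+.5)/1.56-.5,(v+.5)/1.56-.5),M,z)[:2]
P=np.array([w(*p,.04) for p in [(357,139),(441,141),(437,230),(369,229)]]);print(P,P.mean(0))
for i in range(4):
    d=P[(i+1)%4]-P[i];print(np.hypot(*d),np.degrees(np.arctan2(d[1],d[0])))
lid=(P[0]+P[1]-P[2]-P[3]);lid/=np.hypot(*lid);c=P.mean(0)
print(np.degrees(np.arctan2(lid[1],lid[0])))
E
```

```text
[[0.5322 0.1613]
 [0.5825 0.1753]
 [0.6145 0.0855]
 [0.5633 0.0706]] [0.5731 0.1232]
0.05220328661311146 15.594940658312517
0.09541349823211588 -70.35405356495134
0.05339662020825131 -163.76583188122905
0.09593153020361077 108.91182508739806
109.27789199740583
```

```bash
python3 - <<'E'
from h import *
from plant import ctrl
s=ctrl.sense()
rel(s,[.573,.118,.014],down(107.5,-45))
R0=down(107.5,-45).as_matrix()
rel(s,np.array([.573,.118,.014])-.09*R0[:,2],down(107.5,-45))
E
```

```text
shift [0.0763 0.004  0.1817] rot [-0.013 -0.004 -0.004] deg 0.8
shift [0.0766 0.0029 0.0917] rot [-0.013 -0.004 -0.004] deg 0.8
```

arm_command(
  motion=[
    [0.04,0.002,0.03,-0.013,0,0,-1],
    [0.076,0.003,0.07,-0.013,0,0,-1],
    [0.076,0.004,0.11,-0.013,0,0,-1],
    [0.076,0.004,0.15,-0.013,0,0,-1],
    [0.076,0.004,0.172,-0.013,0,0,-1],
    [0.076,0.004,0.1815,-0.013,0,0,-1],
    [0.076,0.004,0.1815,-0.013,0,0,-1],
    [0.076,0.004,0.1815,-0.013,0,0,-0.3],
  ],
)

```text
clock: 10.68
tool_pos: [0.5735, 0.1183, 0.0159]
eef_rot: [3.134, 0.781, 1.868]
ft_force: [-0.4, 0.2, -0.8]
gripper_width: 0.932
```

```bash
python3 - <<'E'
from h import *
from plant import ctrl
s=ctrl.sense();im=ctrl.grab_frame("wrist")[:,:,::-1]
print(s["clock"],s["tool_pos"],s["eef_rot"],s["gripper_width"],s["ft_force"])
rel(s,[.573,.118,.014],down(107.5,-45))
cv2.imwrite("pics/w8z.png",cv2.resize(im,None,fx=1.56,fy=1.56,interpolation=cv2.INTER_CUBIC))
E
```

```text
10.675 [0.5735 0.1183 0.0159] [3.1342 0.7811 1.8676] 0.9316734049200863 [-0.4166  0.1683 -0.8357]
shift [ 0.0012 -0.0006  0.0014] rot [ 0.001 -0.004 -0.006] deg 0.4
```

View pics/w8z.png

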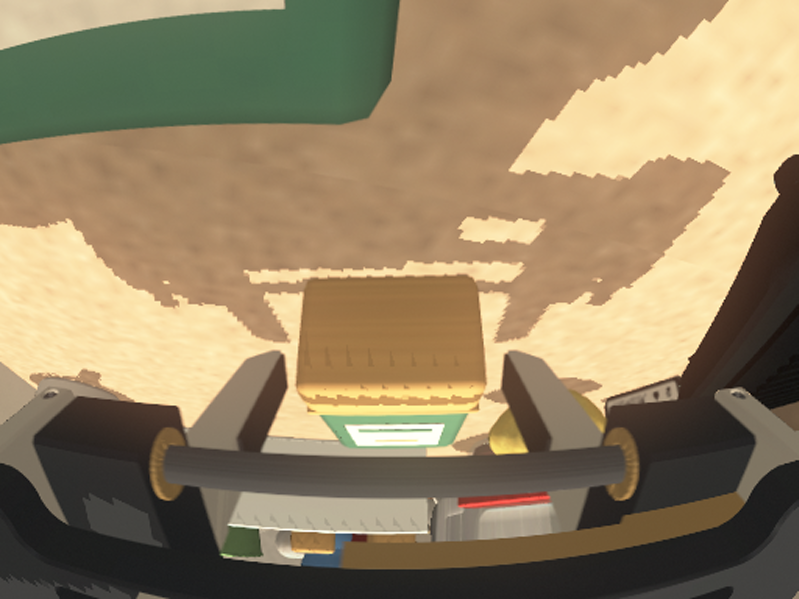

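arm_command(
  motion=[
    [0,0,0,0,0,0,1],
    [0,0,0,0,0,0,1],
    [0,0,0,0,0,0,1],
    [0,0,0,0,0,0,1],
    [0,0,0,0,0,0,1],
  ],
  force=25,
)

```text
clock: 11.35
tool_pos: [0.5732, 0.1177, 0.015]
eef_rot: [3.136, 0.781, 1.868]
ft_force: [-0.4, 1.7, 2.2]
gripper_width: 0.606
```

```bash
python3 - <<'E'
from h import *
from plant import ctrl
s=ctrl.sense()
print(s["clock"],s["tool_pos"],s["eef_rot"],s["gripper_width"],s["ft_force"])
# lift straight up, then reorient
rel(s,s["tool_pos"]+np.array([0,0,.15]),down(107.5,-45))
# intermediate: tool straight down, yaw 60
rel(s,[.53,.08,.25],down(60,0))
E
```

```text
11.35 [0.5732 0.1177 0.015 ] [3.1357 0.7814 1.8683] 0.6055068220674383 [-0.4159  1.6518  2.1905]
shift [-0.1056  0.0006 -0.1065] rot [ 0.    -0.004 -0.006] deg 0.4
shift [-0.1821 -0.0515 -0.1507] rot [0.326 0.734 0.78 ] deg 64.1
```

arm_command(
  motion=[
    [-0.035,0,-0.035,0,0,0,1],
    [-0.075,0,-0.075,0,0,0,1],
    [-0.106,0,-0.106,0,0,0,1],
    [-0.182,-0.05,-0.15,0.326,0.734,0.78,1],
    [-0.182,-0.05,-0.15,0.326,0.734,0.78,1],
    [-0.182,-0.05,-0.15,0.326,0.734,0.78,1],
    [-0.182,-0.05,-0.15,0.326,0.734,0.78,1],
    [-0.182,-0.05,-0.15,0.326,0.734,0.78,1],
  ],
)

```text
clock: 12.35
tool_pos: [0.5316, 0.08, 0.2496]
eef_rot: [3.098, 0.118, 1.167]
ft_force: [0.3, -0.8, -1.6]
gripper_width: 0.604
```

```bash
cat >> h.py <<'E'
def graspinfo():
    lid=np.array([np.cos(np.radians(107.5)),np.sin(np.radians(107.5)),0])
    bot=np.array([.572,.121,.02])-.05*lid
    G=down(107.5,-45).as_matrix();return G.T@(bot-np.array([.5732,.1177,.015]))
E
python3 - <<'E'
from h import *
from plant import ctrl
s=ctrl.sense()
print(s["clock"],s["tool_pos"],s["eef_rot"],s["gripper_width"],s["ft_force"],s["joints"])
t=graspinfo();F=down(7.2,45)
off=F.as_matrix()@t;print("bottom rel TCP in final",off)
tgt=np.array([.53,.09,.12])-off;print(tgt)
rel(s,tgt,F)
E
```

```text
12.35 [0.5316 0.08   0.2496] [3.0978 0.1183 1.1675] 0.6043690837959741 [ 0.2712 -0.7941 -1.5698] [ 0.171  -0.1717  1.6775 -0.1236  1.6626  0.5621]
bottom rel TCP in final [-0.005  -0.0005 -0.0465]
[0.535  0.0905 0.1665]
shift [ 0.0207 -0.0046  0.0811] rot [-0.315  0.795  1.032] deg 76.8
```

arm_command(
  motion=[
    [0.02,-0.005,0.08,-0.315,0.795,1.032,1],
    [0.02,-0.005,0.08,-0.315,0.795,1.032,1],
    [0.02,-0.005,0.08,-0.315,0.795,1.032,1],
    [0.02,-0.005,0.08,-0.315,0.795,1.032,1],
    [0.02,-0.005,0.08,-0.315,0.795,1.032,1],
    [0.02,-0.005,0.08,-0.315,0.795,1.032,1],
    [0.02,-0.005,0.08,-0.315,0.795,1.032,1],
    [0.02,-0.005,0.08,-0.315,0.795,1.032,1],
  ],
)

```text
clock: 13.35
tool_pos: [0.5331, 0.0899, 0.1663]
eef_rot: [3.135, -0.784, 0.135]
ft_force: [-0.2, -0.3, -1.1]
gripper_width: 0.606
```

```bash
python3 - <<'E'
from h import *
from plant import ctrl
s=ctrl.sense()
print(s["clock"],s["tool_pos"],s["eef_rot"],s["gripper_width"],s["ft_force"],s["joints"])
rel(s,[.535,.0905,.0525],down(7.2,45))
b=ctrl.grab_frame("scene")[:,:,::-1];cv2.imwrite("pics/s9z.png",cv2.resize(b[120:320,130:330],None,fx=3,fy=3,interpolation=cv2.INTER_CUBIC))
im=ctrl.grab_frame("wrist")[:,:,::-1];cv2.imwrite("pics/w9z.png",cv2.resize(im,None,fx=1.56,fy=1.56,interpolation=cv2.INTER_CUBIC))
E
```

```text
13.35 [0.5331 0.0899 0.1663] [ 3.135  -0.7839  0.1351] 0.6056228731939844 [-0.2235 -0.3196 -1.0559] [ 0.116  -0.6785  2.3039  0.0103  0.7323  1.5496]
shift [-0.0789 -0.0009  0.082 ] rot [-0.     0.001  0.007] deg 0.4
```

View pics/s9z.png

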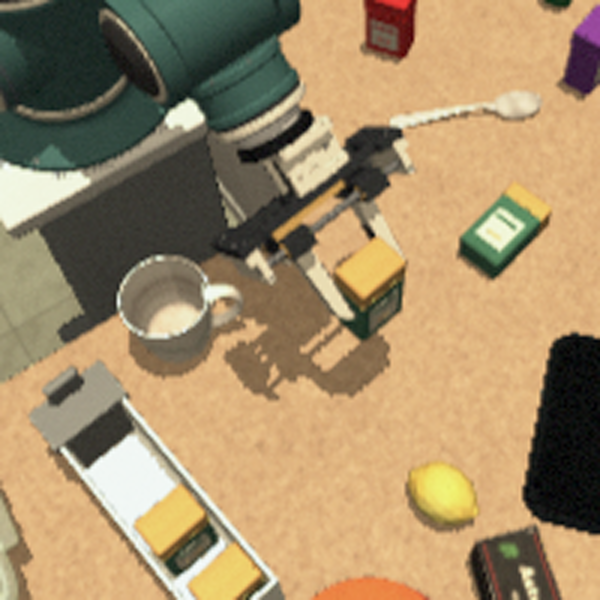

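View pics/w9z.png

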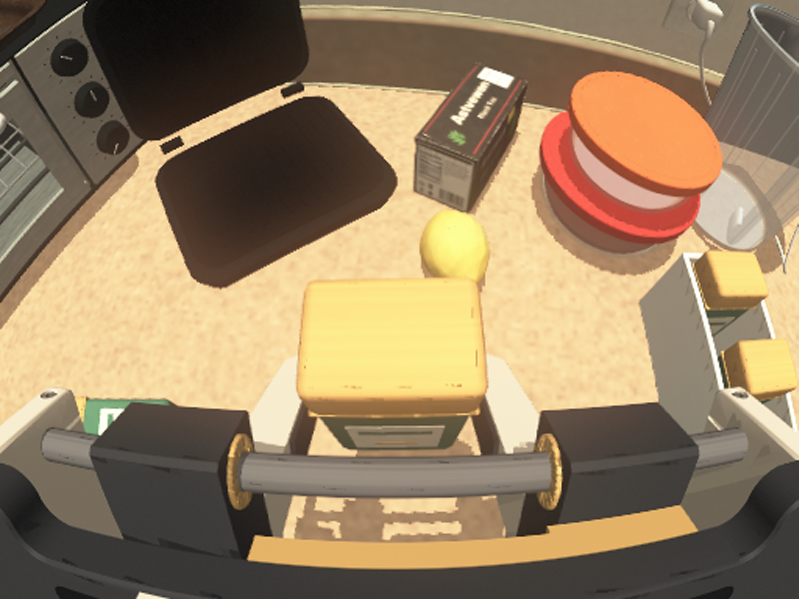

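```bash
python3 - <<'E'
from h import *
from plant import ctrl
s=ctrl.sense()
rel(s,[.55,.11,.1],down(7.2,45))
rel(s,[.55,.11,.052],down(7.2,45))
E
```

```text
shift [-0.0343 -0.0182  0.0609] rot [-0.     0.002  0.009] deg 0.6
shift [-0.0682 -0.0185  0.0949] rot [-0.     0.002  0.009] deg 0.6
```

arm_command(
  motion=[
    [-0.017,-0.009,0.03,0,0,0.008,1],
    [-0.034,-0.018,0.061,0,0,0.008,1],
    [-0.05,-0.018,0.077,0,0,0.008,1],
    [-0.06,-0.018,0.087,0,0,0.008,1],
    [-0.066,-0.018,0.093,0,0,0.008,1],
    [-0.068,-0.018,0.095,0,0,0.008,1],
    [-0.068,-0.018,0.095,0,0,0.008,1],
  ],
)

```text
clock: 14.32
tool_pos: [0.551, 0.1095, 0.0527]
eef_rot: [-3.14, -0.785, 0.124]
ft_force: [-1.0, -0.2, -0.5]
gripper_width: 0.604
```

arm_command(
  motion=[
    [-0.001,0,0.001,0,0,0,1],
    [-0.002,0,0.002,0,0,0,1],
    [-0.002,0,0.002,0,0,0,1],
  ],
)

```text
clock: 14.7
tool_pos: [0.5507, 0.1096, 0.0492]
eef_rot: [-3.14, -0.785, 0.124]
ft_force: [-0.2, -0.7, -1.1]
gripper_width: 0.604
```

arm_command(
  motion=[
    [-0.001,0,0.001,0,0,0,1],
    [-0.002,0,0.002,0,0,0,1],
    [-0.002,0,0.002,0,0,0,1],
  ],
)

```text
clock: 15.08
tool_pos: [0.5515, 0.1095, 0.0476]
eef_rot: [-3.14, -0.787, 0.124]
ft_force: [-2.2, -2.7, 5.8]
gripper_width: 0.605
```

```bash
python3 - <<'E'
from h import *
from plant import ctrl
s=ctrl.sense()
print(s["clock"],s["tool_pos"],s["ft_force"],s["moment"])
b=ctrl.grab_frame("scene")[:,:,::-1];cv2.imwrite("pics/s10z.png",cv2.resize(b[170:270,190:310],None,fx=6,fy=6,interpolation=cv2.INTER_CUBIC))
E
```

```text
15.075 [0.5515 0.1095 0.0476] [-2.2211 -2.6828  5.7808] [-0.2468 -0.257  -0.3052]
```

View pics/s10z.png

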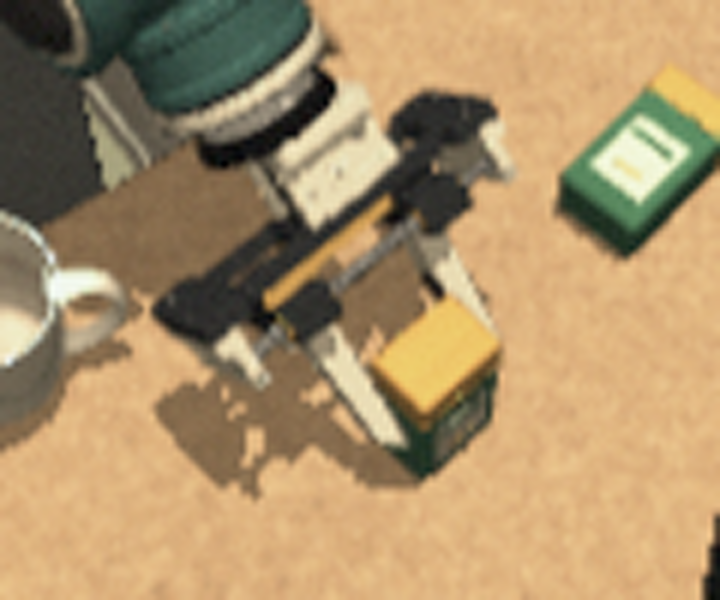

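arm_command(
  motion=[
    [0,0,0,0,0,0,-0.7],
    [0,0,0,0,0,0,-0.7],
    [0,0,0,0,0,0,-0.7],
    [0,0,-0.03,0,0,0,-0.7],
    [0,0,-0.08,0,0,0,-0.7],
    [0.04,0,-0.11,0,0,0,-0.7],
    [0.08,0,-0.11,0,0,0,-0.7],
    [0.1,0,-0.11,0,0,0,-0.7],
  ],
)

```text
clock: 16.12
tool_pos: [0.5449, 0.1087, 0.1973]
eef_rot: [-3.14, -0.787, 0.123]
ft_force: [-0.3, 0.6, -1.3]
gripper_width: 0.85
```

```bash
python3 - <<'E'
from h import *
from plant import ctrl
s=ctrl.sense()
print(s["clock"],s["tool_pos"],s["eef_rot"],s["gripper_width"])
b=ctrl.grab_frame("scene")[:,:,::-1];cv2.imwrite("pics/s11z.png",cv2.resize(b[120:320,130:330],None,fx=3,fy=3,interpolation=cv2.INTER_CUBIC))
rel(s,[.52,.108,.22],down(97.2))
E
```

```text
16.125 [0.5449 0.1087 0.1973] [-3.14   -0.7871  0.1235] 0.8503348355578266
shift [-0.0014 -0.0024 -0.0336] rot [ 0.615 -0.616 -1.483] deg 98.5
```

View pics/s11z.png

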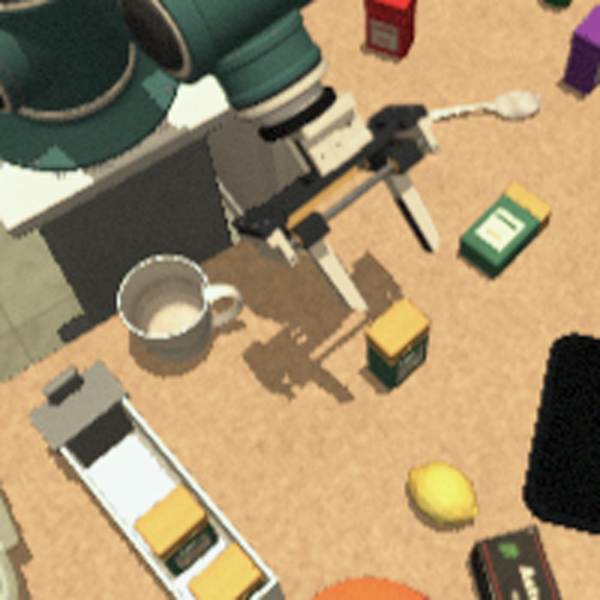

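arm_command(
  motion=[
    [0.03,0,-0.03,0,0,0,-0.5],
    [0.02,0,-0.06,0.615,-0.616,-1.483,-0.5],
    [0.02,0,-0.06,0.615,-0.616,-1.483,-0.5],
    [0.02,0,-0.06,0.615,-0.616,-1.483,-0.5],
    [0.02,0,-0.06,0.615,-0.616,-1.483,-0.5],
    [0.02,0,-0.06,0.615,-0.616,-1.483,-0.5],
    [0.02,0,-0.06,0.615,-0.616,-1.483,-0.5],
    [0.02,0,-0.06,0.615,-0.616,-1.483,-0.5],
  ],
)

```text
clock: 17.18
tool_pos: [0.5155, 0.1047, 0.2509]
eef_rot: [3.028, -0.165, 1.357]
ft_force: [-0.4, -0.2, -0.6]
gripper_width: 0.751
```

```bash
python3 - <<'E'
from h import *
from plant import ctrl
s=ctrl.sense()
print(s["clock"],s["tool_pos"],s["eef_rot"],s["gripper_width"])
rel(s,[.5465,.103,.2],down(97.2))
E
```

```text
17.175 [0.5155 0.1047 0.2509] [ 3.0278 -0.1648  1.3566] 0.7509588419073283
shift [-0.0035  0.0246  0.0542] rot [ 0.14  -0.144 -0.348] deg 23.0
```

arm_command(
  motion=[
    [-0.003,0.025,0.054,0.14,-0.144,-0.348,-0.5],
    [-0.003,0.025,0.054,0.14,-0.144,-0.348,-0.5],
    [-0.003,0.025,0.054,0.14,-0.144,-0.348,-0.5],
    [-0.003,0.025,0.054,0.14,-0.144,-0.348,-0.5],
    [-0.003,0.025,0.054,0.14,-0.144,-0.348,-0.5],
  ],
)

```text
clock: 17.8
tool_pos: [0.5471, 0.1034, 0.2017]
eef_rot: [3.136, -0.002, 1.689]
ft_force: [0.2, 0.4, -0.4]
gripper_width: 0.747
```

```bash
python3 - <<'E'
from h import *
from plant import ctrl
s=ctrl.sense();im=ctrl.grab_frame("wrist")[:,:,::-1]
M=tooltarget(s);np.save("M12.npy",M)
print(s["clock"],s["tool_pos"],s["eef_rot"],s["gripper_width"])
cv2.imwrite("pics/w12z.png",cv2.resize(im,None,fx=1.56,fy=1.56,interpolation=cv2.INTER_CUBIC))
E
```

```text
17.8 [0.5471 0.1034 0.2017] [ 3.1359 -0.0025  1.689 ] 0.7468787914893951
```

View pics/w12z.png

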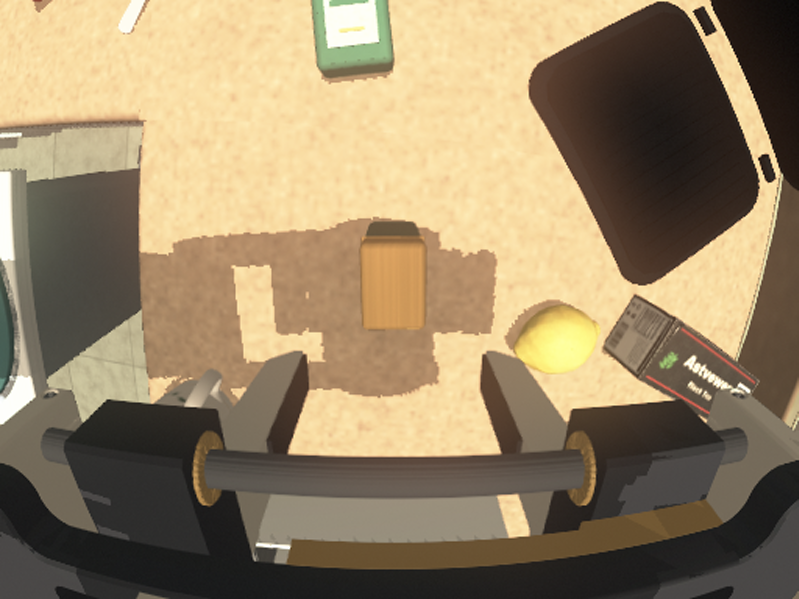

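```bash
python3 - <<'E'
from h import *
from plant import ctrl
I=ctrl.camera_info("wrist");M=np.load("M12.npy")
P=np.array([wonz(I,((u+.5)/1.56-.5,(v+.5)/1.56-.5),M,.1) for u,v in[(361,238),(425,238),(426,328),(363,329)]]);c=P.mean(0)
print(c,M[:3,:3].T@(c-M[:3,3]),np.degrees(np.arctan2(*(P[1]-P[0])[1::-1])),np.degrees(np.arctan2(*(P[0]-P[3])[1::-1])))
s=ctrl.sense();rel(s,[c[0],c[1]+.002,.062],down(97.2))
E
```

```text
[0.5469 0.1112 0.1   ] [0.0076 0.0001 0.1017] 6.70173671289291 96.88075990917403
shift [0.0096 0.0002 0.1397] rot [ 0.005 -0.002 -0.007] deg 0.5
```

arm_command(
  motion=[
    [0.0095,0,0.03,0.005,-0.002,0,-0.5],
    [0.0095,0,0.08,0.005,-0.002,0,-0.5],
    [0.0095,0,0.115,0.005,-0.002,0,-0.5],
    [0.0095,0,0.135,0.005,-0.002,0,-0.5],
    [0.0095,0,0.1395,0.005,-0.002,0,-0.5],
    [0.0095,0,0.1395,0.005,-0.002,0,-0.2],
    [0.0095,0,0.1395,0.005,-0.002,0,1],
    [0.0095,0,0.1395,0.005,-0.002,0,1],
  ],
  force=15,
)

```text
clock: 18.85
tool_pos: [0.5471, 0.1134, 0.0624]
eef_rot: [-3.141, 0.0, 1.691]
ft_force: [0.7, 0.0, 0.1]
gripper_width: 0.471
```

arm_command(
  motion=[
    [0,0,0,0,0,0,1],
    [0,0,0,0,0,0,1],
    [0,0,0,0,0,0,1],
  ],
)

```text
clock: 19.23
tool_pos: [0.5468, 0.1133, 0.062]
eef_rot: [-3.141, 0.0, 1.691]
ft_force: [-2.4, -0.8, 5.6]
gripper_width: 0.431
```

arm_command(
  motion=[
    [0,0,-0.03,0,0,0,1],
    [0,0,-0.08,0,0,0,1],
    [0,0,-0.14,0,0,0,1],
    [0,0,-0.16,0,0,0,1],
  ],
)

```text
clock: 19.73
tool_pos: [0.5477, 0.1136, 0.2253]
eef_rot: [3.139, 0.0, 1.691]
ft_force: [-0.4, -0.1, -1.4]
gripper_width: 0.427
```

```bash
python3 - <<'E'
from h import *
from plant import ctrl
s=ctrl.sense();im=ctrl.grab_frame("wrist")[:,:,::-1]
print(s["clock"],s["tool_pos"],s["eef_rot"],s["gripper_width"],s["ft_force"])
rel(s,[.5133,-.1749,.2],down(97.2))
cv2.imwrite("pics/w13z.png",cv2.resize(im,None,fx=1.56,fy=1.56,interpolation=cv2.INTER_CUBIC))
E
```

```text
19.725 [0.5477 0.1136 0.2253] [3.1386 0.0002 1.6914] 0.4270505278217275 [-0.4207 -0.1493 -1.4166]
shift [-0.2822 -0.0689  0.0251] rot [ 0.003  0.    -0.005] deg 0.3
```

View pics/w13z.png

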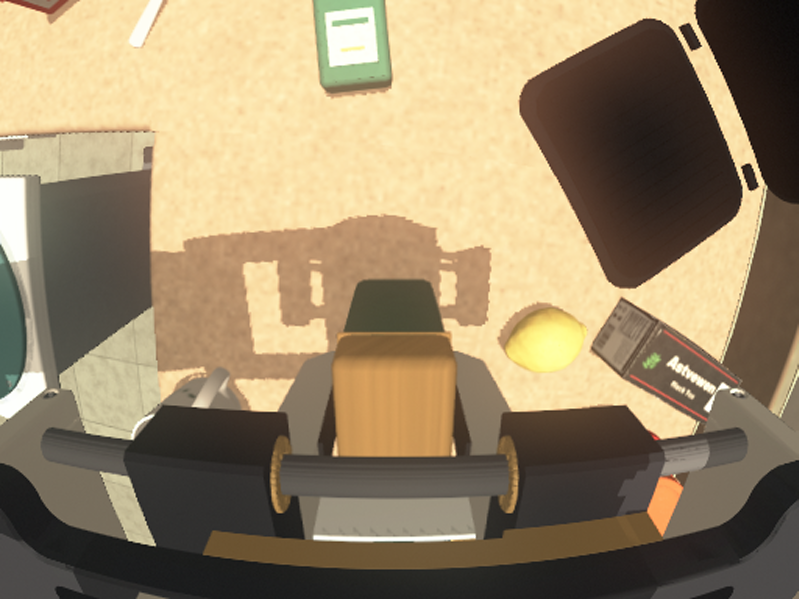

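arm_command(
  motion=[
    [-0.282,-0.069,0,0,0,-0.005,1],
    [-0.282,-0.069,0,0,0,-0.005,1],
    [-0.282,-0.069,0,0,0,-0.005,1],
    [-0.282,-0.069,0,0,0,-0.005,1],
    [-0.282,-0.069,0,0,0,-0.005,1],
    [-0.282,-0.069,0.01,0,0,-0.005,1],
    [-0.282,-0.069,0.035,0,0,-0.005,1],
    [-0.282,-0.069,0.035,0,0,-0.005,1],
  ],
)

```text
clock: 20.78
tool_pos: [0.5113, -0.1738, 0.1835]
eef_rot: [-3.136, -0.002, 1.697]
ft_force: [-0.8, -0.3, -2.1]
gripper_width: 0.428
```

```bash
python3 - <<'E'
from h import *
from plant import ctrl
s=ctrl.sense();im=ctrl.grab_frame("wrist")[:,:,::-1]
print(s["clock"],s["tool_pos"],s["eef_rot"],s["gripper_width"],s["ft_force"])
rel(s,[.5133,-.1749,.0675],down(97.2))
I=ctrl.camera_info("wrist")
cv2.imwrite("pics/w14z.png",cv2.resize(im,None,fx=1.56,fy=1.56,interpolation=cv2.INTER_CUBIC))
E
```

```text
20.775 [ 0.5113 -0.1738  0.1835] [-3.1359 -0.002   1.6969] 0.42822831270960826 [-0.8387 -0.2813 -2.07  ]
shift [-0.0016  0.0025  0.116 ] rot [-0.006 -0.002  0.   ] deg 0.3
```

View pics/w14z.png

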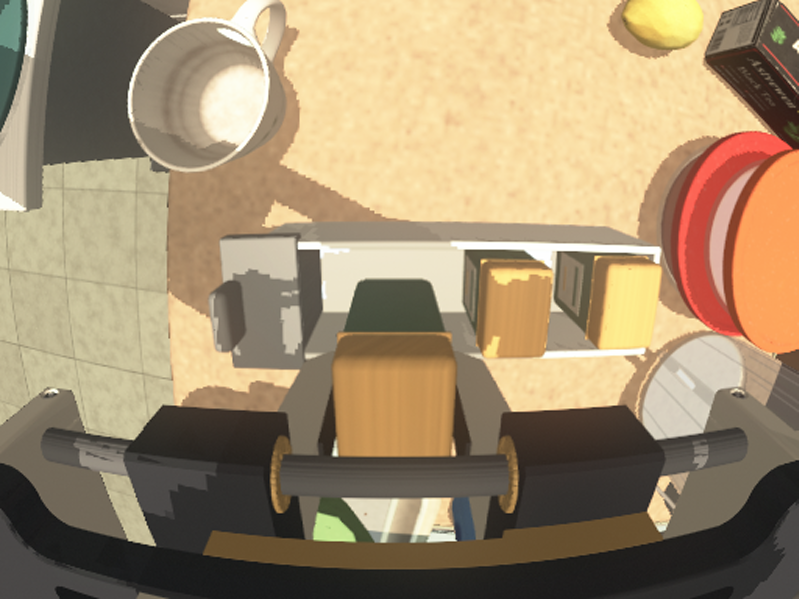

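```bash
python3 - <<'E'
from h import *
from plant import ctrl
I=ctrl.camera_info("wrist")
for n,u,v,z in(("tinb near",481,300,.105),("tinb near",482,350,.105),("tinb far",550,290,.105),("tin_b L",515,262,.105),("tin_b R",515,356,.105),("Lin",420,247,.085),("Rin",320,352,.085),("Rin",570,350,.085),("saddle f",300,245,.092),("saddle f",300,350,.092),("div floor",322,300,.02)):
    print(n,wonz(I,((u+.5)/1.56-.5,(v+.5)/1.56-.5),np.eye(4),.1835-z))
E
```

```text
tinb near [0.0052 0.049  0.0785]
tinb near [-0.0254  0.0515  0.0785]
tinb far [0.0111 0.0894 0.0785]
tin_b L [0.0272 0.0672 0.0785]
tin_b R [-0.0297  0.072   0.0785]
Lin [0.0311 0.0154 0.0985]
Rin [-0.0356 -0.0463  0.0985]
Rin [-0.0358  0.1157  0.0985]
saddle f [ 0.0341 -0.0535  0.0915]
saddle f [-0.0313 -0.0576  0.0915]
div floor [-0.0221 -0.0539  0.1635]
```

arm_command(
  motion=[
    [-0.0015,0,0.04,-0.005,-0.002,0,1],
    [-0.0015,0,0.075,-0.005,-0.002,0,1],
    [-0.0015,0,0.1,-0.005,-0.002,0,1],
    [-0.0015,0,0.11,-0.005,-0.002,0,1],
    [-0.0015,0,0.114,-0.005,-0.002,0,1],
    [-0.0015,0,0.114,-0.005,-0.002,0,1],
  ],
)

```text
clock: 21.58
tool_pos: [0.5127, -0.1764, 0.0736]
eef_rot: [3.137, 0.003, 1.697]
ft_force: [0.6, -0.3, -0.8]
gripper_width: 0.433
```

arm_command(
  motion=[
    [0.001,0,0.003,0,0,0,1],
    [0.001,0,0.005,0,0,0,1],
    [0.001,0,0.005,0,0,0,1],
  ],
)

```text
clock: 21.95
tool_pos: [0.5122, -0.1754, 0.0676]
eef_rot: [3.138, 0.002, 1.696]
ft_force: [0.5, -0.3, -1.2]
gripper_width: 0.431
```

arm_command(
  motion=[
    [0,0,0.0005,0,0,0,1],
    [0,0,0.001,0,0,0,1],
    [0,0,0.001,0,0,0,1],
  ],
)

```text
clock: 22.32
tool_pos: [0.5123, -0.1755, 0.0671]
eef_rot: [3.138, 0.003, 1.696]
ft_force: [-1.4, 0.9, 4.7]
gripper_width: 0.429
```

Contact (+5 N), so I'll release gently and retreat.

arm_command(
  motion=[
    [0,0,0,0,0,0,0.0],
    [0,0,0,0,0,0,-0.1],
    [0,0,0,0,0,0,-0.1],
    [0,0,-0.03,0,0,0,-0.1],
    [0,0,-0.09,0,0,0,-0.1],
    [0,0,-0.15,0,0,0,-0.1],
    [0,0,-0.19,0,0,0,-0.1],
    [0,0,-0.2,0,0,0,-0.1],
  ],
)

```text
clock: 23.32
tool_pos: [0.512, -0.1752, 0.2695]
eef_rot: [3.135, 0.004, 1.696]
ft_force: [0.2, 0.1, -0.3]
gripper_width: 0.548
```

```bash
python3 - <<'E'
from h import *
from plant import ctrl
s=ctrl.sense();im=ctrl.grab_frame("wrist")[:,:,::-1]
np.save("M15.npy",tooltarget(s))
print(s["clock"],s["tool_pos"],s["eef_rot"],s["gripper_width"],s["ft_force"])
cv2.imwrite("pics/w15z.png",cv2.resize(im,None,fx=1.56,fy=1.56,interpolation=cv2.INTER_CUBIC))
E
```

```text
23.325 [ 0.512  -0.1752  0.2695] [3.1348 0.0041 1.6965] 0.5475821606321928 [ 0.2379  0.0808 -0.2973]
```

View pics/w15z.png

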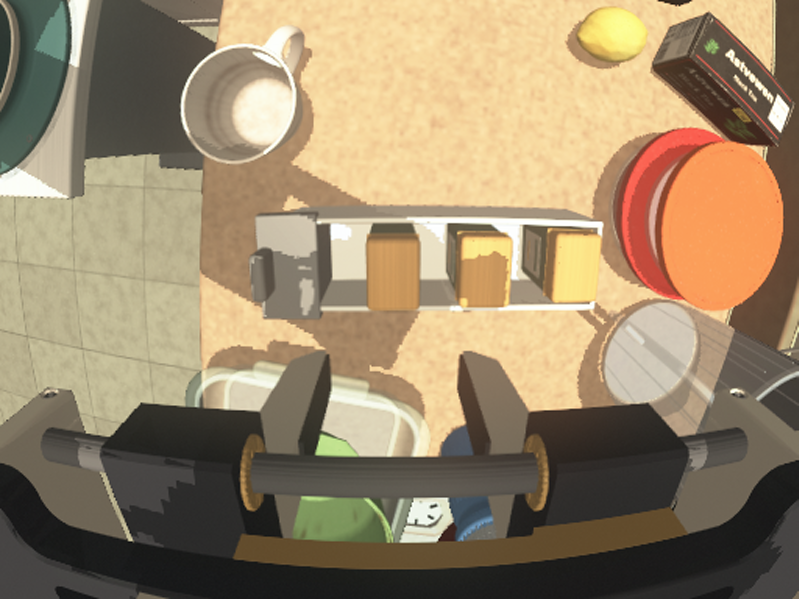

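Three tins stand in a line in the bin. The tab is at about (250..272, 248..300), which I'll locate now.

```bash
python3 - <<'E'
from h import *
from plant import ctrl
import cv2
I=ctrl.camera_info("wrist");M=np.load("M15.npy")
im=cv2.imread("pics/w15z.png");cv2.imwrite("pics/w15t.png",cv2.resize(im[200:330,240:340],None,fx=5,fy=4.5))
for u,v,z in((250,249,.124),(271,250,.124),(272,298,.124),(252,300,.124),(331,217,.092)):
    print(wonz(I,((u+.5)/1.56-.5,(v+.5)/1.56-.5),M,z))
E
```

```text
[ 0.41  -0.167  0.124]
[ 0.4254 -0.1661  0.124 ]
[ 0.428  -0.2013  0.124 ]
[ 0.413  -0.2047  0.124 ]
[ 0.462  -0.1434  0.092 ]
```

View pics/w15t.png

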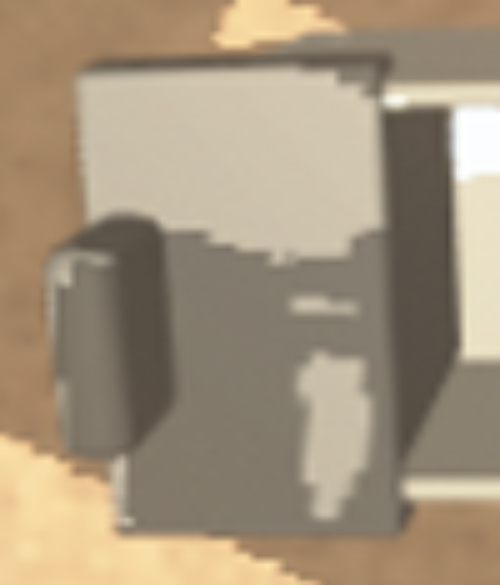

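```bash
python3 - <<'E'
from h import *
from plant import ctrl
s=ctrl.sense()
rel(s,[.418,-.187,.1],down(97.2))
E
```

```text
shift [ 0.0007 -0.0956  0.1684] rot [ 0.006  0.004 -0.   ] deg 0.4
```

arm_command(
  motion=[
    [0,-0.05,0.02,0.006,0.004,0,-0.1],
    [0,-0.095,0.06,0.006,0.004,0,-0.1],
    [0,-0.095,0.1,0.006,0.004,0,-0.1],
    [0,-0.095,0.135,0.006,0.004,0,-0.1],
    [0,-0.095,0.155,0.006,0.004,0,-0.1],
    [0,-0.095,0.168,0.006,0.004,0,-0.1],
    [0,-0.095,0.168,0.006,0.004,0,-0.1],
  ],
)

```text
clock: 24.25
tool_pos: [0.4178, -0.1872, 0.0979]
eef_rot: [-3.138, -0.002, 1.697]
ft_force: [0.0, 0.2, 1.1]
gripper_width: 0.552
```

```bash
python3 - <<'E'
from h import *
from plant import ctrl
s=ctrl.sense();im=ctrl.grab_frame("wrist")[:,:,::-1]
print(s["clock"],s["tool_pos"],s["eef_rot"],s["gripper_width"],s["ft_force"])
cv2.imwrite("pics/w16z.png",cv2.resize(im,None,fx=1.56,fy=1.56,interpolation=cv2.INTER_CUBIC))
E
```

```text
24.25 [ 0.4178 -0.1872  0.0979] [-3.1382 -0.0022  1.6965] 0.5523238083019377 [0.0201 0.2216 1.0601]
```

View pics/w16z.png

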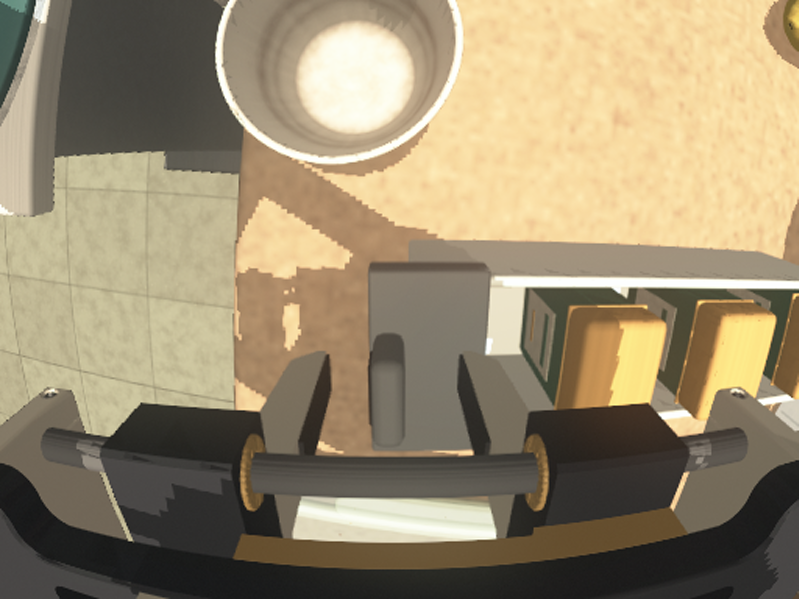

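arm_command(
  motion=[
    [0,0,-0.002,0,0,0,0.6],
    [0,0,-0.002,0,0,0,1],
    [0,0,-0.002,0,0,0,1],
    [0,0,-0.002,0,0,0,1],
    [0,0,-0.002,0,0,0,1],
  ],
  force=15,
)

```text
clock: 24.92
tool_pos: [0.4178, -0.1873, 0.1004]
eef_rot: [-3.139, -0.002, 1.696]
ft_force: [-2.2, -0.0, 2.0]
gripper_width: 0.13
```

arm_command(
  motion=[
    [0,0.005,0,0,0,0,1],
    [0,0.012,0,0,0,0,1],
    [0,0.02,0,0,0,0,1],
    [0,0.028,0,0,0,0,1],
    [0,0.036,0,0,0,0,1],
    [0,0.044,0,0,0,0,1],
    [0,0.05,0,0,0,0,1],
    [0,0.05,0,0,0,0,1],
  ],
)

```text
clock: 25.92
tool_pos: [0.4685, -0.1808, 0.1004]
eef_rot: [-3.14, -0.002, 1.697]
ft_force: [2.4, 0.9, 3.9]
gripper_width: 0.13
```

```bash
python3 - <<'E'
from h import *
from plant import ctrl
s=ctrl.sense();im=ctrl.grab_frame("wrist")[:,:,::-1]
print(s["clock"],s["tool_pos"],s["eef_rot"],s["gripper_width"],s["ft_force"])
cv2.imwrite("pics/w17z.png",cv2.resize(im,None,fx=1.56,fy=1.56,interpolation=cv2.INTER_CUBIC))
E
```

```text
25.925 [ 0.4685 -0.1808  0.1004] [-3.1401 -0.0016  1.6968] 0.12967283823172884 [2.4156 0.8661 3.8991]
```

View pics/w17z.png

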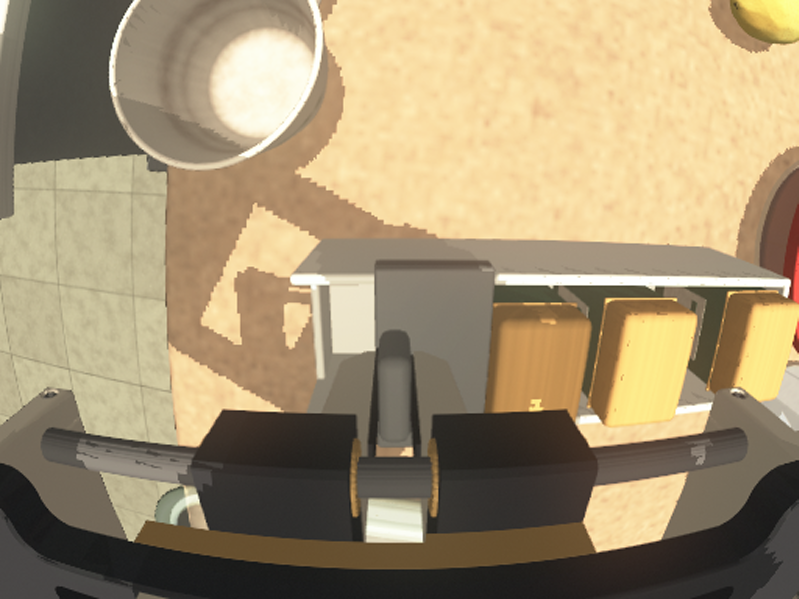

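arm_command(
  motion=[
    [0,0.004,0,0,0,0,1],
    [0,0.01,0,0,0,0,1],
    [0,0.016,0,0,0,0,1],
    [0,0.022,0,0,0,0,1],
    [0,0.028,0,0,0,0,1],
    [0,0.034,0,0,0,0,1],
    [0,0.04,0,0,0,0,1],
    [0,0.04,0,0,0,0,1],
  ],
)

```text
clock: 26.98
tool_pos: [0.5078, -0.1758, 0.1003]
eef_rot: [-3.14, -0.002, 1.697]
ft_force: [1.8, 3.2, 5.0]
gripper_width: 0.126
```

arm_command(
  motion=[
    [0,0.002,0,0,0,0,1],
    [0,0.004,0,0,0,0,1],
    [0,0.004,0,0,0,0,1],
  ],
)

```text
clock: 27.35
tool_pos: [0.5113, -0.1754, 0.1004]
eef_rot: [-3.139, -0.002, 1.696]
ft_force: [-2.5, 2.8, 6.8]
gripper_width: 0.128
```

```bash
python3 - <<'E'
from h import *
from plant import ctrl
s=ctrl.sense();im=ctrl.grab_frame("wrist")[:,:,::-1]
print(s["clock"],s["tool_pos"],s["eef_rot"],s["gripper_width"],s["ft_force"])
cv2.imwrite("pics/w18z.png",cv2.resize(im,None,fx=1.56,fy=1.56,interpolation=cv2.INTER_CUBIC))
E
```

```text
27.35 [ 0.5113 -0.1754  0.1004] [-3.1393 -0.0017  1.6965] 0.1280347103722345 [-2.4905  2.7818  6.8431]
```

View pics/w18z.png

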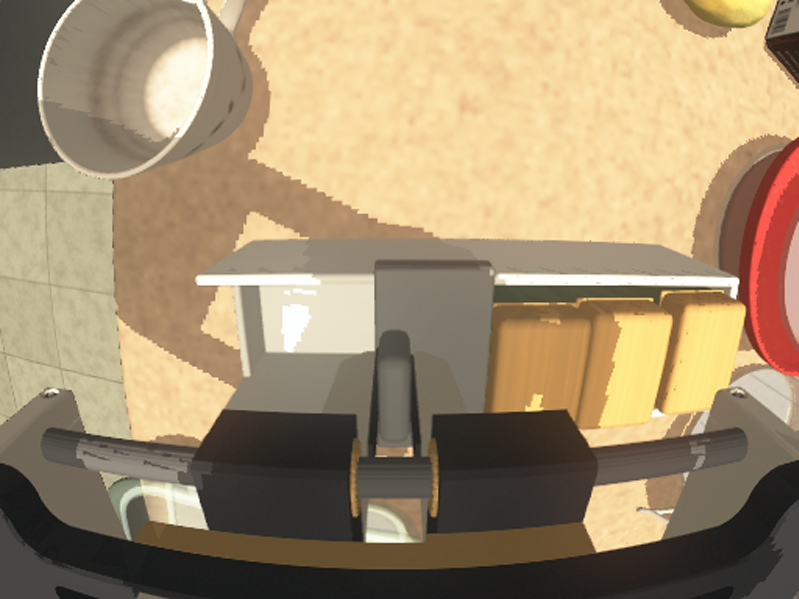

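arm_command(
  motion=[
    [0,0.001,0,0,0,0,1],
    [0,0.003,0,0,0,0,1],
    [0,0.004,0,0,0,0,1],
    [0,0.004,0,0,0,0,1],
  ],
)

```text
clock: 27.9
tool_pos: [0.5152, -0.1749, 0.1004]
eef_rot: [-3.139, -0.002, 1.696]
ft_force: [-2.4, 2.3, 6.9]
gripper_width: 0.127
```

arm_command(
  motion=[
    [0,0.001,0,0,0,0,1],
    [0,0.002,0,0,0,0,1],
    [0,0.002,0,0,0,0,1],
  ],
)

```text
clock: 28.28
tool_pos: [0.5171, -0.1746, 0.1004]
eef_rot: [-3.139, -0.002, 1.696]
ft_force: [-4.1, 2.5, 8.1]
gripper_width: 0.127
```

arm_command(
  motion=[
    [0,0.001,0,0,0,0,1],
    [0,0.002,0,0,0,0,1],
    [0,0.002,0,0,0,0,1],
  ],
)

```text
clock: 28.65
tool_pos: [0.519, -0.1744, 0.1004]
eef_rot: [-3.139, -0.002, 1.696]
ft_force: [-3.1, 2.2, 8.5]
gripper_width: 0.127
```

```bash
python3 - <<'E'
from h import *
from plant import ctrl
s=ctrl.sense();im=ctrl.grab_frame("wrist")[:,:,::-1]
print(s["clock"],s["tool_pos"],s["eef_rot"],s["gripper_width"],s["ft_force"])
cv2.imwrite("pics/w19z.png",cv2.resize(im[140:300,240:500],None,fx=3,fy=3,interpolation=cv2.INTER_CUBIC))
E
```

```text
28.65 [ 0.519  -0.1744  0.1004] [-3.1388 -0.0018  1.6964] 0.12701405604790642 [-3.0654  2.1578  8.4985]
```

View pics/w19z.png

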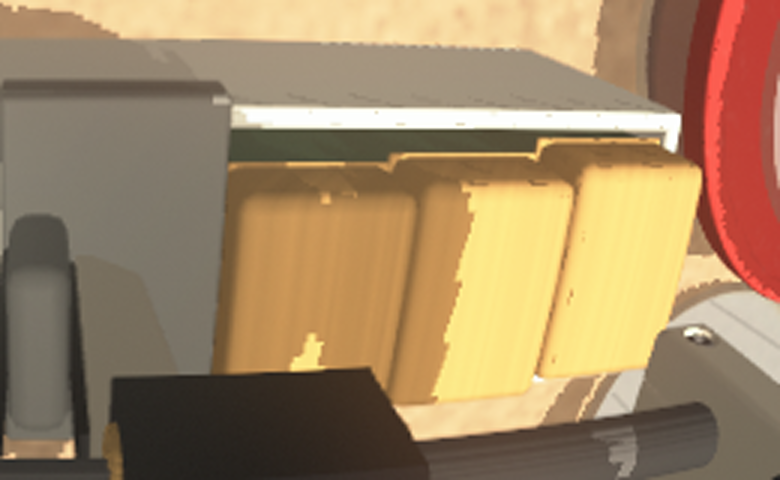

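arm_command(
  motion=[
    [0,0.001,0,0,0,0,1],
    [0,0.0015,0,0,0,0,1],
    [0,0.0015,0,0,0,0,1],
  ],
)

```text
clock: 29.08
tool_pos: [0.5196, -0.1743, 0.1003]
eef_rot: [-3.136, -0.002, 1.696]
ft_force: [-13.3, 2.4, 12.9]
gripper_width: 0.127
```

arm_command(
  motion=[
    [0,0.001,0,0,0,0,1],
    [0,0.0015,0,0,0,0,1],
    [0,0.0015,0,0,0,0,1],
  ],
)

```text
clock: 29.45
tool_pos: [0.5197, -0.1743, 0.1003]
eef_rot: [-3.133, -0.002, 1.696]
ft_force: [-28.1, 0.2, 19.2]
gripper_width: 0.13
```

arm_command(
  motion=[
    [0,-0.001,0,0,0,0,1],
    [0,-0.0018,0,0,0,0,1],
    [0,-0.0018,0,0,0,0,1],
  ],
)

```text
clock: 29.82
tool_pos: [0.5196, -0.1744, 0.1002]
eef_rot: [-3.137, -0.002, 1.696]
ft_force: [-8.8, 1.7, 10.1]
gripper_width: 0.129
```

Still at 0.5196 with 9 N of light preload, so I'll open and retreat up.

arm_command(
  motion=[
    [0,0,0,0,0,0,0.5],
    [0,0,0,0,0,0,0.3],
    [0,0,0,0,0,0,0.3],
    [0,0,-0.03,0,0,0,0.3],
    [0,0,-0.09,0,0,0,0.3],
    [0,0,-0.15,0,0,0,0.3],
    [0,0,-0.2,0,0,0,0.3],
    [0,0,-0.2,0,0,0,0.3],
  ],
)

```text
clock: 30.82
tool_pos: [0.5216, -0.1749, 0.3043]
eef_rot: [3.139, 0.001, 1.696]
ft_force: [-0.6, 0.5, 0.0]
gripper_width: 0.345
```

```bash
python3 - <<'E'
from h import *
from plant import ctrl
s=ctrl.sense();im=ctrl.grab_frame("wrist")[:,:,::-1]
print(s["clock"],s["tool_pos"],s["eef_rot"],s["gripper_width"],s["ft_force"])
cv2.imwrite("pics/w20z.png",cv2.resize(im,None,fx=1.56,fy=1.56,interpolation=cv2.INTER_CUBIC))
cv2.imwrite("pics/w20c.png",cv2.resize(im[120:220,140:400],None,fx=3,fy=3,interpolation=cv2.INTER_CUBIC))
b=ctrl.grab_frame("scene")[:,:,::-1];cv2.imwrite("pics/s20z.png",cv2.resize(b[140:340,110:310],None,fx=3,fy=3,interpolation=cv2.INTER_CUBIC))
E
```

```text
30.825 [ 0.5216 -0.1749  0.3043] [3.1388 0.0013 1.6964] 0.3453747979957516 [-0.612   0.453   0.0358]
```

View pics/w20z.png

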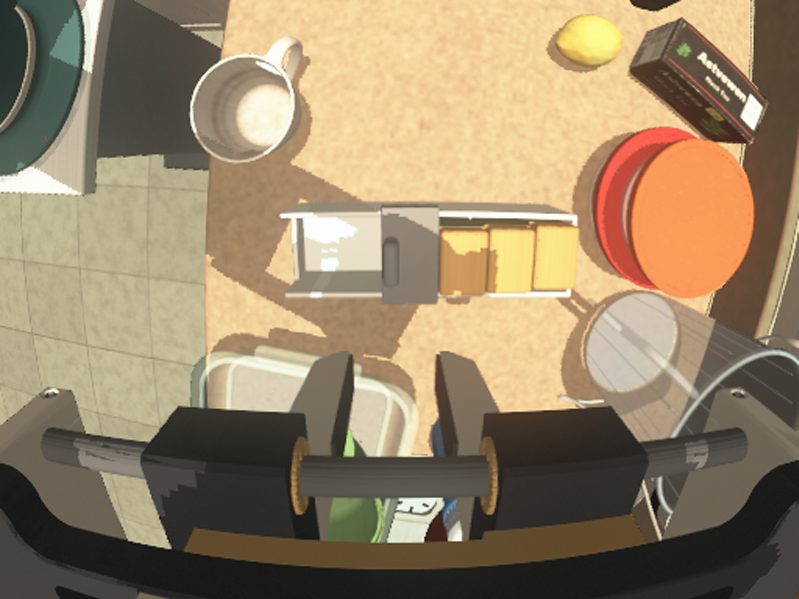

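View pics/w20c.png

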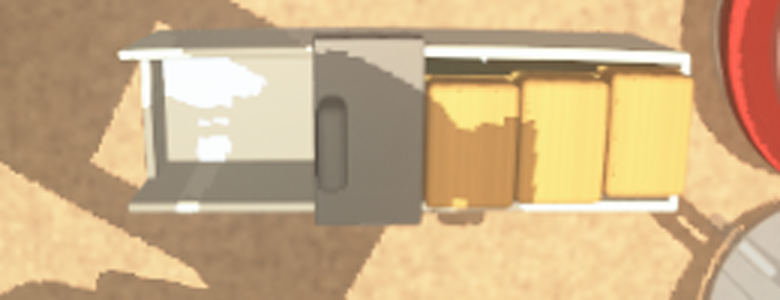

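View pics/s20z.png

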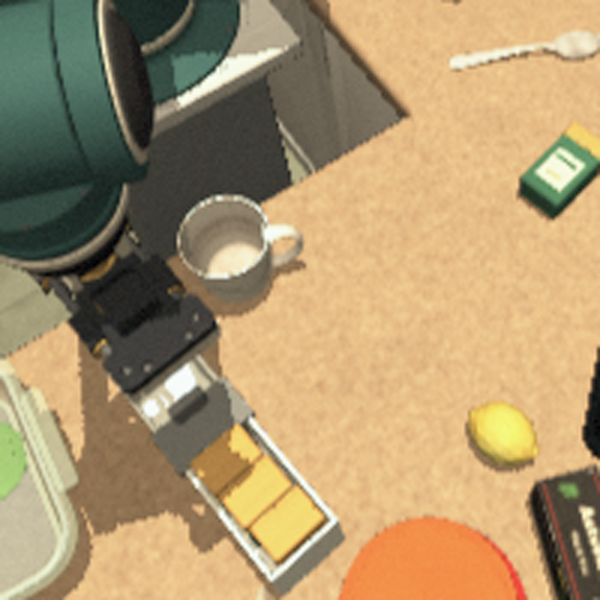

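The three tins stand in a tight row between the end wall and the divider. The mug hasn't moved, and the remaining tin is still on the worktop.

```bash
python3 -c "
from plant import ctrl
print(ctrl.hand_in())"
```

```text
the job is handed in; nothing more can be done
None
```

The job is done and handed in at about 31 s. Three tins stand upright, lids up, in a tight row against the end wall of the bin.

- **First tin:** I moved tin_b into the bin and set it down. On the way its base or the fingers brushed the side wall at about 9 N, and I corrected this by moving 3–4 mm sideways.
- **Second tin:** I took the nearer lying tin, stood it upright on the worktop, re-gripped it from above and set it down in the bin. The other lying tin stayed where it was on the worktop.
- **Divider:** I slid it by its tab until it stopped. The force peaked at about 28 N along the bin against the stop. I then eased it to about 9 N and released it without the divider shifting.

**Last checks:** the wrist and scene views showed the three tins side by side between the wall and the divider, with no visible gap. The mug was in its original place, and the gripper was about 0.2 m above the tab, touching nothing. In the row, tin_a sits about 3 mm further to the left than the other two. My measurements of the bin's position disagreed by 3–6 mm between cameras, so I relied on the contact forces for the final fit.

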